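Lever snapped-in rails out of a jig into a tote with a sliding divider

ROBOT

A 7-joint arm with a two-finger parallel gripper is mounted at the origin on a cart in front of the work surface, level with it; the furniture and walls round the work are solid. World frame = base frame: x ahead of the robot, y to its left, z up, the work surface at z = 0. Lengths are in m, angles in rad, forces in N, time in s.
With the tool pointing down it reaches from about 0.4 to 0.85 m from the base axis. Payload 10.4 kg.
Tool frame: the origin (TCP) lies at the very end of the fingers, on their centre line; the grasp point (between the pads) lies 19 mm behind it (r.pinch_z is the distance from the TCP to the grasp point, in m); z points along the fingers, y is the line along which they close (so a half turn about z gives the same grasp; the last joint's range is limited). The gripper opens to 87 mm and grips with 3 to 60 N. Pads are 19 mm wide; open, the fingers measure 117 mm over their backs; the gripper's body (75 mm by 190 mm) begins 51 mm behind the grasp point.
Start: joints at [1.242, 0.332, -0.065, 1.46, 0.022, 1.35, -0.088], TCP at [0.188, -0.596, 0.223] pointing down, gripper open.
Joint ranges: [-2.6, 2.6], [-0.5, 2.12], [-1.47, 1.34], [0.16, 2.42], [-1.27, 4.41], [0.06, 2.06], [-2.6, 2.6]. Speed limits (rad/s): [2.22, 2.22, 2.79, 2.79, 3.14, 3.14, 3.14].

INTERFACE

Orientations are given as a unit quaternion [x, y, z, w].
In Python, from bench import r, camera gives the robot as it stands. The module is installed in compiled form; this text tells all that it offers.
- The arm moves only by the shell command python3 -m pendant 'ROWS' [FORCE]. ROWS is JSON, a list of rows, each an object with "dp": the shift along the tool's x, y, z as a fraction of full scale, a list of three; "rotation": the turn, a rotation vector about the tool's x, y, z as a fraction of full scale, a list of three; "jaw": the opening, from 0 (shut) to 1 (fully open). A call has 1 to 8 rows; each row is the pose to reach, as a shift and turn from the pose commanded when the call began, along the tool's axes at that moment, turning the shorter way round; what a row does not reach only later rows make up. Full scale, the value 1, is 0.15 m for a shift and 2 pi rad for a turn. A row lasts 1/8 s, in which the tool goes at most 62.5 mm and 10.7 degrees, less where a joint would pass 70% of its speed; a pose out of reach is approached as far as the arm can. A call with a number of a shift or a turn outside -1 to 1 is refused whole. A call with a gripper value outside its range is refused whole. The fingers move at their own pace and stop on an object; FORCE is the grip in N (left out, the last holds). Time passes only in rows, so rows that repeat a pose let the fingers close. It gives the time, the measured TCP pose, the force, the opening and the grip force at its end, in the units of the state.
- r.read_state(): the state, without advancing time (a new reading comes with each control period).
- camera(name): name is "side" or "top"; returns a dict with "image" (480x640x3 uint8, red, green, blue), "z_map" (480x640 float32, m along the optical axis (not along the pixel's ray), 0 where there is no reading), "mtx" (3x3 intrinsics, pixels), "distortion" ([k1, k2, p1, p2, k3] as OpenCV has them; the pictures are not rectified), "T" (4x4, takes a point from camera to world coordinates). Camera axes: x right, y down, z forward; pixel columns grow to the right and rows downward; lengths in m; the calibration is good to about 2 mm. A picture is of the moment at which its call begins.
- r.close_job(): hands the job in; it is judged then, once.
The state is a dict: "time": time; "joint_positions": joint angles; "joint_vel": joint speeds; "joint_torque": joint torques, N m; "ee_pos": TCP position; "eef_rot": TCP orientation; "ft_force": force on the tool from outside, world axes, zero at the start; "torque": the same for the moment, N m; "width": finger opening in m; "grip_force": force on a finger pad.
Only numpy, scipy, OpenCV 4.12 (cv2) and the standard library are available. Lean on these libraries where they do the work, as an engineer would, in place of code of your own. Each camera call takes 0.05 s, during which the arm holds its last target. There are 200 camera calls.

TASK

Some blue (long) and yellow (short) plastic rails are snapped into the jig: with the pry tool from the mat, lever up the near end of each one until it springs clear of its detents, and never touch a rail with the fingers while it is still snapped in. Slide the tote's divider so that the long rails fit flat in the blue-ended compartment and the short rails in the yellow-ended one, and lay every rail flat on the tote floor in its compartment. Finally lay the pry tool back flat on its mat; leave the blue tin and the yellow tape roll beside the tote where they are.

Things in the scene. Friction and masses are not known exactly. Their poses are not given: they have to be found in the camera images.
- jig: Fixed holding jig, 126 (x) by 180 (y) by 72 mm high. Origin: centre of its underside; own -x is its front (robot side), front face at x = -63 mm. Four equal nests along x, at y = -69, -23, 23, 69 mm; nest floor at z = 58, walls beside the rails up to z = 72, level with the top of a snapped-in rail, so fingers get no hold on it. A snapped-in rail: origin at x = -62.5, z = 58, its x along the jig's.
- jig_fulcrum (a point): Middle of the jig's front, at the height of the grooves' floor (jig x = -63, y = 0, z = 52.5 mm). Under each rail's near end a pry groove, 15 wide, 5.5 high (z = 52.5 to 58), is open at the front and runs 46 mm in; its front edge is the fulcrum. Orange marks on the front show the grooves.
- jig_detents (a point): On the jig's middle line at nest floor height, level with the detents (jig x = -28.5). Two brass spring detents per nest hold the rail's foot down with about 9 N. Once the foot is raised 5 to 6 mm they snap in under it and carry the rail: near end 7 to 12 mm up (origin z 65 to 70 in the jig), far end down; pinch it by the sides near that end, above the walls, and lift straight up.
- long_a: Blue rail, 120 mm long, 20 wide, 14 high, 48 g; a foot 28 wide and 2.5 high sticks out on both sides, 28 to 40 mm from the near end. Origin: middle of the underside at the near end (the end toward the front of the jig); own x runs along the rail to the far end, z up. May be absent (None).
- long_b: Blue rail, 120 mm long, 20 wide, 14 high, 48 g; a foot 28 wide and 2.5 high sticks out on both sides, 28 to 40 mm from the near end. Origin: middle of the underside at the near end (the end toward the front of the jig); own x runs along the rail to the far end, z up. May be absent (None).
- short_a: Yellow rail, 80 mm long, 20 wide, 14 high, 32 g; a foot 28 wide and 2.5 high sticks out on both sides, 28 to 40 mm from the near end. Origin: middle of the underside at the near end (the end toward the front of the jig); own x runs along the rail to the far end, z up. May be absent (None).
- short_b: Yellow rail, 80 mm long, 20 wide, 14 high, 32 g; a foot 28 wide and 2.5 high sticks out on both sides, 28 to 40 mm from the near end. Origin: middle of the underside at the near end (the end toward the front of the jig); own x runs along the rail to the far end, z up. May be absent (None).
- long_a_mid (a point): Middle of that blue rail (60 mm along it, 7 mm above its underside).
- long_b_mid (a point): Middle of that blue rail (60 mm along it, 7 mm above its underside).
- short_a_mid (a point): Middle of that yellow rail (40 mm along it, 7 mm above its underside).
- short_b_mid (a point): Middle of that yellow rail (40 mm along it, 7 mm above its underside).
- pry_tool: Pry tool, 130 mm long, 80 g: orange handle 75 long, 20 wide, 18 high, steel blade 55 long, 10 wide, 3 thick (2 at the last 9 mm) at mid-height of the handle. Origin: centre of its underside; x points to the blade tip (tip at x = +65, z = 9), handle from x = -65 to +10, blade from +10. 
- pry_tip (a point): Tip of the blade. To lever: hold the handle from above, blade level, slide the tip 27 to 29 mm into the groove beyond the front face (short of the detents), then press the handle down so that the tool turns 15 to 20 degrees about the groove's front edge; turn back and draw it out.
- pry_grip (a point): Centre of the pry tool's handle (tool x = -27.5, z = 9 mm), where to grip it.
- tool_mat: Fixed black mat, 80 (x) by 190 (y) by 2 mm; origin at the centre of its underside. The tool lies on it at the start, roughly along the mat's y.
- tote: Fixed open tote to the right of the jig, outside 234 (x) by 124 (y) by 24 mm high, walls and floor 4 mm; inside 226 by 116. Origin: centre of its underside. Blue end wall at own -x (toward the robot), yellow end wall at +x. A lamp shade hangs over the bench behind it (world x over 0.65, from 0.14 m up).
- divider (a joint): Slide of the white divider plate (4 mm thick, across the tote, top at 23 mm) along the tote's x: value in m = x of the plate's middle in the tote's frame, -0.075 to 0.050, held by 2 N friction. The blue-ended compartment is 111 mm + value long, the yellow-ended one 111 mm - value; both kinds fit from 0.009 to 0.031.
- divider_tab (a point): The orange tab on the middle of the divider, 10 (x) by 26 (y) mm, from 21 to 47 mm above the bench; this point is 37 mm up, on the tab's axis. Pinch it across y or push it.
- flux_tin: Blue round tin, 71 mm across, 34 high; leave alone.
- tape_yellow: Roll of yellow tape lying flat, 62 mm across, 16 high; leave alone.

How it is judged:
By the outcome, as a careful person would: the job done as asked, in the order asked, and still so for the second after the job is handed in, with the robot touching nothing.
Of long_a, long_b, short_a, short_b only 3 to 4 are there at a start; the rules pass over those that are not, and their reading is None.
At some moment in a run one of pry_tool may be knocked a few centimetres aside while the robot is not near it.
Once in a run the grip may slacken for a moment while it holds something.
It also fails if it takes over 210 s, if anything falls off the work surface, if the arm or the gripper's body presses on something with over 40 N, if the wrist force passes 120 N, or if a joint passes its speed limit or range.

## Working session

There is one attempt and no reset: what is moved stays moved. The work goes in short steps, Python scripts to look and compute and a shell command to move; the robot and the scene stay as the last step left them, time stands still between calls to the robot, and variables do not carry over. Pictures are saved under pics/ and viewed, at most 17 in all, crops included, and the job is handed in when it is done.

```bash
mkdir -p pics
python3 - <<'E'
from bench import r, camera
import cv2, numpy as np
s=r.read_state(); print({k:np.round(v,3).tolist() for k,v in s.items()}, r.pinch_z)
for n in("top","side"):
    c=camera(n); cv2.imwrite(f"pics/{n}0.png",c["image"][:,:,::-1]); print(n,c["mtx"].round(1).tolist(),np.round(c["distortion"],3),c["T"].round(3).tolist())
E
```

```text
{'time': 0.0, 'joint_positions': [1.242, 0.333, -0.065, 1.461, 0.022, 1.35, -0.089], 'joint_vel': [0.0, 0.001, -0.001, 0.0, -0.001, -0.001, 0.001], 'joint_torque': [-0.001, -62.325, 0.025, -38.991, -0.061, 0.04, 0.0], 'ee_pos': [0.188, -0.596, 0.222], 'eef_rot': [0.988, 0.152, -0.0, -0.001], 'ft_force': [0.033, 0.12, -0.206], 'torque': [0.025, 0.031, 0.028], 'grip_force': 0.0, 'width': 0.087} 0.0187
top [[455.3, 0.0, 313.3], [0.0, 455.3, 237.7], [0.0, 0.0, 1.0]] [-0.094  0.     0.     0.     0.   ] [[-0.004, -0.976, 0.218, 0.359], [-1.0, 0.004, -0.001, -0.307], [-0.0, -0.218, -0.976, 0.902], [0.0, 0.0, 0.0, 1.0]]
side [[564.7, 0.0, 329.5], [0.0, 564.7, 237.6], [0.0, 0.0, 1.0]] [-0.047  0.     0.     0.     0.   ] [[-0.964, -0.123, 0.236, 0.282], [-0.265, 0.522, -0.811, 0.456], [-0.023, -0.844, -0.536, 0.567], [0.0, 0.0, 0.0, 1.0]]
```

View pics/top0.png

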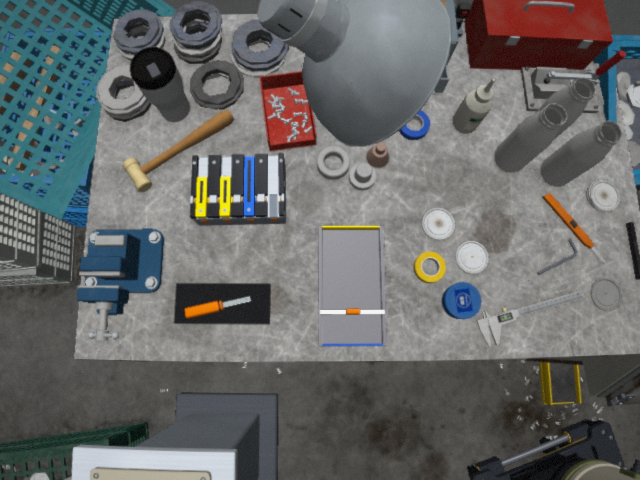

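View pics/side0.png

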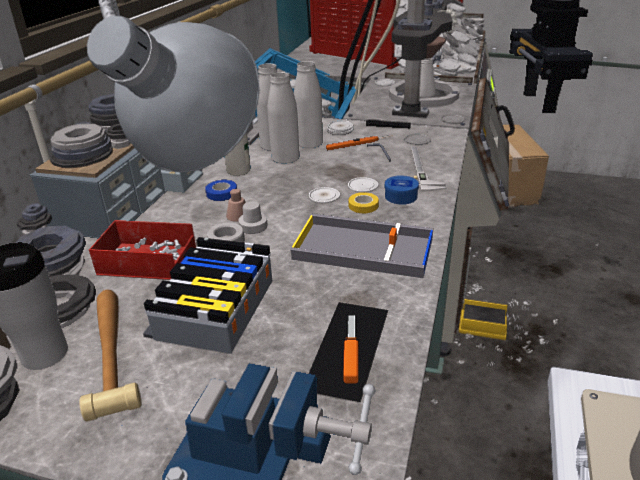

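Top: jig at (238,188) with yellow, yellow and blue rails from the left, and a possibly empty 4th nest. Tool is on the mat at (217,307), tote at (351,285), divider tab at (352,311), tin at (462,300), tape at (430,267).

```bash
cat > h.py <<'E'
from bench import r, camera
import cv2, numpy as np
from scipy.spatial.transform import Rotation as R
def p2w(c,uv,z):
    n=cv2.undistortPoints(np.array(uv,float).reshape(-1,1,2),c["mtx"],np.array(c["distortion"]))[:,0]
    d=np.c_[n,np.ones(len(n))]@c["T"][:3,:3].T; o=c["T"][:3,3]
    return o+d*((z-o[2])/d[:,2])[:,None]
def w2p(c,P):
    Ti=np.linalg.inv(c["T"]); return cv2.projectPoints(np.array(P,float).reshape(-1,1,3),cv2.Rodrigues(Ti[:3,:3])[0],Ti[:3,3],c["mtx"],np.array(c["distortion"]))[0][:,0]
def mask(c,lo,hi,box):
    h=cv2.cvtColor(c["image"],cv2.COLOR_RGB2HSV); m=cv2.inRange(h,lo,hi); o=np.zeros_like(m); x0,y0,x1,y1=box; o[y0:y1,x0:x1]=m[y0:y1,x0:x1]; return o
def rect(m):
    p=np.argwhere(m)[:,::-1].astype(np.float32); return cv2.minAreaRect(p),len(p)
OR=((3,150,120),(16,255,255)); BL=((105,120,80),(125,255,255)); YE=((22,150,120),(32,255,255))
def go(pos,yaw=None,rot=None):
    """delta in tool axes (fractions) from measured pose to pos; yaw= world angle of the tool y (closing) axis; down"""
    s=r.read_state(); A=R.from_quat(s["eef_rot"]); d=A.inv().apply(np.array(pos)-s["ee_pos"])/.15
    out=None
    if rot is not None: B=rot
    elif yaw is not None:
        best=None
        for y in(yaw,yaw+np.pi):
            Y=np.array([np.cos(y),np.sin(y),0]);Z=np.array([0,0,-1.]);B=R.from_matrix(np.c_[np.cross(Y,Z),Y,Z]);v=(A.inv()*B).as_rotvec()
            if best is None or np.linalg.norm(v)<np.linalg.norm(best): best=v
        return d.round(4),(best/2/np.pi).round(4),best
    else: return d.round(4)
    v=(A.inv()*B).as_rotvec(); return d.round(4),(v/2/np.pi).round(4),v
E
python3 - <<'E'
from h import *
c=camera("top");s=camera("side")
a=c["image"][145:230,180:295,::-1]; b=s["image"][230:355,140:280,::-1]
a=cv2.resize(a,(460,340),interpolation=cv2.INTER_CUBIC)
b=cv2.resize(b,(340*140//125,340),interpolation=cv2.INTER_CUBIC)[:,:340]
cv2.imwrite("pics/jig.png",np.hstack([a,b]))
d=c["image"][215:355,305:395,::-1];e=c["image"][275:335,165:280,::-1]
cv2.imwrite("pics/tote.png",np.hstack([cv2.resize(d,(360,560),interpolation=cv2.INTER_CUBIC),np.pad(cv2.resize(e,(430,224),interpolation=cv2.INTER_CUBIC),((0,336),(0,0),(0,0)))]))
print("tool handle",m:=rect(mask(c,*OR,(170,280,275,330))))
print("handle w",p2w(c,cv2.boxPoints(m[0]),.018).round(4).tolist())
m=rect(mask(c,*OR,(310,295,395,330)));print("tab",m,p2w(c,[m[0][0]],.047))
m=rect(mask(c,*BL,(300,330,400,355)));print("blue end",m,p2w(c,[m[0][0]],.024))
m=rect(mask(c,*YE,(300,215,400,240)));print("yel end",m,p2w(c,[m[0][0]],.024))
for n,C,b in(("B",BL,(180,145,295,225)),("Y1",YE,(180,145,210,225)),("Y2",YE,(212,145,240,225))):
    m=rect(mask(c,*C,b));print(n,m,p2w(c,cv2.boxPoints(m[0]),.072).round(4).tolist())
# orange marks in side view
m=mask(s,*OR,(200,240,290,360));k,l,st,ce=cv2.connectedComponentsWithStats(m)
for i in range(1,k):
    if st[i,4]>4: print("mark",st[i],p2w(s,[ce[i]],.047).round(4))
m=mask(s,*OR,(320,330,380,390));q=rect(m);print("side handle",q,p2w(s,[q[0][0]],.009).round(4))
E
```

```text
tool handle (((203.11793518066406, 308.51123046875), (10.343538284301758, 38.22611618041992), 77.00537872314453), 382)
handle w [[0.417, -0.0546, 0.018], [0.4339, -0.1271, 0.018], [0.4144, -0.1323, 0.018], [0.3976, -0.0602, 0.018]]
tab (((353.0, 311.0), (4.0, 12.0), 90.0), 64) [[ 0.40887246 -0.38097829  0.047     ]]
blue end (((352.5, 344.0), (2.0, 59.0), 90.0), 121) [[ 0.34823904 -0.38082598  0.024     ]]
yel end (((350.0, 226.5), (1.0, 56.0), 90.0), 114) [[ 0.57669127 -0.38056769  0.024     ]]
B (((249.0, 186.0), (60.0, 12.0), 90.0), 618) [[0.7077, -0.1706, 0.072], [0.7075, -0.1941, 0.072], [0.5859, -0.1974, 0.072], [0.586, -0.1746, 0.072]]
Y1 (((201.5, 196.5), (39.0, 13.0), 90.0), 390) [[0.665, -0.0783, 0.072], [0.6647, -0.1038, 0.072], [0.5864, -0.1078, 0.072], [0.5865, -0.0829, 0.072]]
Y2 (((225.0, 196.5), (39.0, 14.0), 90.0), 397) [[0.6645, -0.1234, 0.072], [0.6643, -0.1507, 0.072], [0.5861, -0.1537, 0.072], [0.5863, -0.127, 0.072]]
side handle (((350.0, 360.0), (44.0, 14.0), 90.0), 591) [[ 0.4173 -0.0925  0.009 ]]
```

View pics/jig.png

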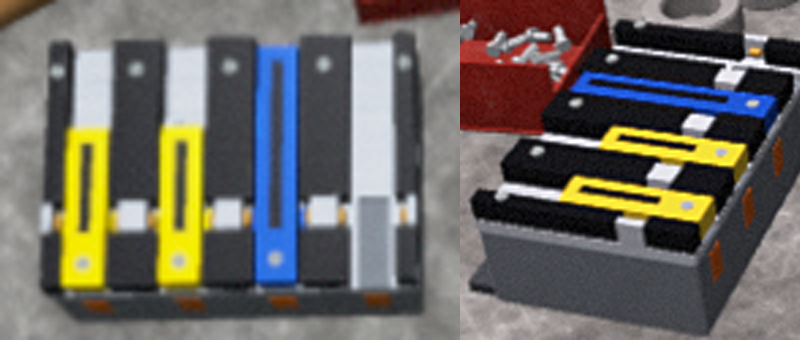

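View pics/tote.png

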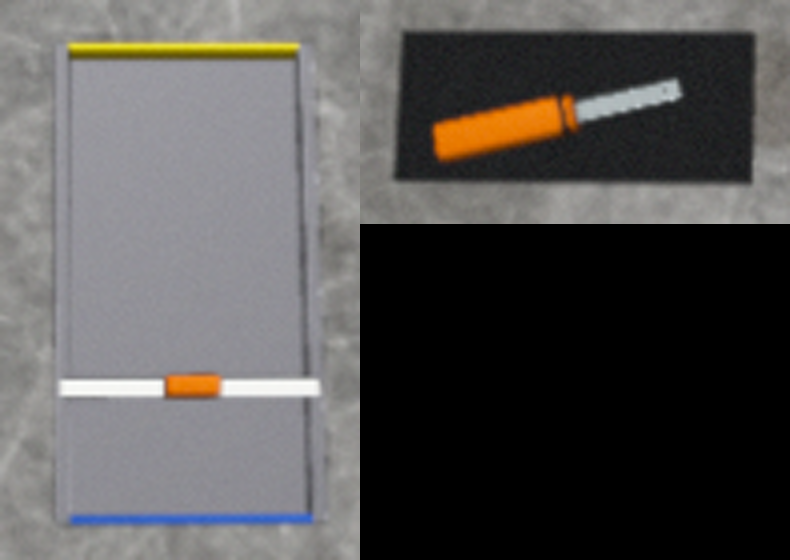

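Three rails: short at the two left (+y) nests, long in the third; the 4th nest is empty. The tool's blade points to −y and the divider is near −0.054.

Run:
```python
from h import *
c=camera("top");s=camera("side")
for n,C,b in(("B",BL,(235,145,265,225)),("Y1",YE,(180,145,210,225)),("Y2",YE,(212,145,240,225))):
    m=mask(c,*C,b); rows=[(np.mean(np.flatnonzero(m[v])[[0,-1]]),v) for v in range(480) if (m[v]>0).sum()>8]
    P=p2w(c,rows,.072); f=np.polyfit(P[:,0],P[:,1],1); print(n,P[[0,-1],0].round(4),"slope",f[0].round(4),"y at .60",np.polyval(f,.6).round(4))
# front marks top + side
for cc,b in((c,(195,212,290,225)),(s,(205,250,285,345))):
    m=mask(cc,(2,120,60),(18,255,255),b);k,l,st,ce=cv2.connectedComponentsWithStats(m)
    for i in range(1,k):
        if st[i,4]>3: print("mark",st[i],ce[i].round(1),p2w(cc,[ce[i]],.05).round(4))
print("above",go([.4165,-.093,.1],np.radians(13.2)))
```

```text
B [0.7055 0.5879] slope 0.0248 y at .60 -0.1847
Y1 [0.6628 0.5865] slope 0.0241 y at .60 -0.0928
Y2 [0.6644 0.5882] slope 0.0253 y at .60 -0.1392
mark [224 219   7   4  14] [226.9 220.5] [[ 0.5832 -0.1401  0.05  ]]
mark [247 219   8   3  20] [250.5 220. ] [[ 0.5839 -0.186   0.05  ]]
mark [271 218   7   4  16] [273.6 219.6] [[ 0.5845 -0.2307  0.05  ]]
mark [201 220   7   3  18] [204.1 220.9] [[ 0.5825 -0.0954  0.05  ]]
mark [265 264   4  14  39] [266.7 270.2] [[ 0.5812 -0.2119  0.05  ]]
mark [255 280   4  15  43] [256.7 287. ] [[ 0.5805 -0.1674  0.05  ]]
mark [244 299   5  15  50] [245.8 305.7] [[ 0.5794 -0.122   0.05  ]]
mark [232 318   5  16  55] [233.9 325.6] [[ 0.5787 -0.0775  0.05  ]]
above (array([ 2.4611, -2.7384,  0.8165]), array([-1.00e-04, -0.00e+00, -2.38e-01]), array([-3.31795309e-04, -3.13251987e-04, -1.49534012e+00]))
```

```bash
python3 -m pendant '[{"dp":[0.4,-0.45,0],"rotation":[0,0,0],"jaw":1},{"dp":[0.82,-0.91,0],"rotation":[0,0,0],"jaw":1},{"dp":[0.82,-0.91,0],"rotation":[0,0,0],"jaw":1},{"dp":[0.82,-0.91,0],"rotation":[0,0,0],"jaw":1},{"dp":[0.82,-0.91,0],"rotation":[0,0,0],"jaw":1}]' 40
python3 -m pendant '[{"dp":[0.4,-0.45,0],"rotation":[0,0,0],"jaw":1},{"dp":[0.82,-0.91,0],"rotation":[0,0,0],"jaw":1},{"dp":[0.82,-0.91,0],"rotation":[0,0,0],"jaw":1},{"dp":[0.82,-0.91,0],"rotation":[0,0,0],"jaw":1},{"dp":[0.82,-0.91,0],"rotation":[0,0,0],"jaw":1}]'
python3 -m pendant '[{"dp":[0.4,-0.45,0.4],"rotation":[0,0,-0.1],"jaw":1},{"dp":[0.82,-0.91,0.8],"rotation":[0,0,-0.1],"jaw":1},{"dp":[0.82,-0.91,0.8],"rotation":[0,0,-0.238],"jaw":1},{"dp":[0.82,-0.91,0.8],"rotation":[0,0,-0.238],"jaw":0.6},{"dp":[0.82,-0.91,0.8],"rotation":[0,0,-0.238],"jaw":0.6},{"dp":[0.82,-0.91,0.8],"rotation":[0,0,-0.238],"jaw":0.6},{"dp":[0.82,-0.91,0.8],"rotation":[0,0,-0.238],"jaw":0.6},{"dp":[0.82,-0.91,0.8],"rotation":[0,0,-0.238],"jaw":0.6}]'
python3 - <<'E'
from h import *
c=camera("top");print(np.round(r.read_state()["joint_positions"],2))
print("above",go([.4165,-.093,.1],np.radians(13.2)))
c=camera("side");m=mask(c,*OR,(300,310,400,400));q=rect(m);print(q,p2w(c,[q[0][0]],.009).round(4))
E
```

```text
time: 0.92
ee_pos: [0.2641, -0.4292, 0.2228]
eef_rot: [0.988, 0.152, -0.0, 0.0]
ft_force: [-0.2, -0.3, -0.3]
width: 0.0869
grip_force: 0.0
time: 1.55
ee_pos: [0.3401, -0.263, 0.2226]
eef_rot: [0.988, 0.151, -0.0, 0.0]
ft_force: [-0.8, -1.0, 0.2]
width: 0.0873
grip_force: 0.0
time: 2.55
ee_pos: [0.4168, -0.0964, 0.1023]
eef_rot: [0.62, 0.784, 0.0, -0.0]
ft_force: [-0.1, 0.2, 0.1]
width: 0.0535
grip_force: 0.0
[ 0.72  0.05 -0.6   2.07  0.03  1.03  0.34]
above (array([0.0224, 0.0038, 0.0154]), array([-0.    , -0.0001,  0.0019]), array([-0.0002439 , -0.00045916,  0.01197247]))
(((350.0, 359.5), (45.0, 14.0), 90.0), 623) [[ 0.4176 -0.0934  0.009 ]]
```

```bash
python3 -m pendant '[{"dp":[0.022,0.004,0.3],"rotation":[0,0,0.002],"jaw":0.6},{"dp":[0.022,0.004,0.5],"rotation":[0,0,0.002],"jaw":0.6},{"dp":[0.022,0.004,0.6],"rotation":[0,0,0.002],"jaw":0.6},{"dp":[0.022,0.004,0.645],"rotation":[0,0,0.002],"jaw":0.6},{"dp":[0.022,0.004,0.645],"rotation":[0,0,0.002],"jaw":0.6},{"dp":[0.022,0.004,0.645],"rotation":[0,0,0.002],"jaw":0},{"dp":[0.022,0.004,0.645],"rotation":[0,0,0.002],"jaw":0},{"dp":[0.022,0.004,0.645],"rotation":[0,0,0.002],"jaw":0}]' 45
python3 -m pendant '[{"dp":[0,0,0],"rotation":[0,0,0],"jaw":0},{"dp":[0,0,0],"rotation":[0,0,0],"jaw":0}]'
python3 - <<'E'
from h import *
print(np.round(r.read_state()["ee_pos"],4))
E
```

```text
time: 3.65
ee_pos: [0.4169, -0.0912, 0.0062]
eef_rot: [0.626, 0.78, 0.0, 0.0]
ft_force: [0.4, -1.0, -0.0]
width: 0.0302
grip_force: 0.0
time: 3.9
ee_pos: [0.4167, -0.0911, 0.0059]
eef_rot: [0.626, 0.78, -0.0, 0.0]
ft_force: [-1.2, -0.1, 3.5]
width: 0.0196
grip_force: 45.0
[ 0.4167 -0.0911  0.0059]
```

```bash
python3 -m pendant '[{"dp":[0,0,-0.2],"rotation":[0,0,0],"jaw":0},{"dp":[0,0,-0.6],"rotation":[0,0,-0.03],"jaw":0},{"dp":[-0.05,0.2,-0.6],"rotation":[0,0,-0.06],"jaw":0},{"dp":[-0.095,0.3,-0.6],"rotation":[0,0,-0.09],"jaw":0},{"dp":[-0.095,0.367,-0.6],"rotation":[0,0,-0.12],"jaw":0},{"dp":[-0.095,0.367,-0.6],"rotation":[0,0,-0.15],"jaw":0},{"dp":[-0.095,0.367,-0.6],"rotation":[0,0,-0.18],"jaw":0},{"dp":[-0.095,0.367,-0.6],"rotation":[0,0,-0.21],"jaw":0}]'
python3 -m pendant '[{"dp":[0,0,0],"rotation":[0,0,-0.009],"jaw":0},{"dp":[0,0,0],"rotation":[0,0,-0.009],"jaw":0},{"dp":[0,0,0],"rotation":[0,0,-0.009],"jaw":0}]'
python3 - <<'E'
from h import *
s=r.read_state();print(np.round(s["ee_pos"],4),np.round(s["joint_positions"],2), R.from_quat(s["eef_rot"]).as_matrix().round(3))
c=camera("top");d=camera("side")
a=cv2.resize(c["image"][150:290,170:310,::-1],(400,400));b=cv2.resize(d["image"][190:390,200:400,::-1],(400,400))
cv2.imwrite("pics/a1.png",np.hstack([a,b]))
E
```

```text
time: 4.9
ee_pos: [0.4732, -0.093, 0.0956]
eef_rot: [0.017, 1.0, 0.0, -0.0]
ft_force: [-0.1, -0.8, -1.1]
width: 0.02
grip_force: 45.0
time: 5.28
ee_pos: [0.4734, -0.0931, 0.0957]
eef_rot: [-0.007, 1.0, -0.0, -0.0]
ft_force: [0.2, -0.2, -0.9]
width: 0.0201
grip_force: 4.5
[ 0.4734 -0.0931  0.0957] [ 0.8   0.21 -0.75  1.95  0.17  1.05  1.55] [[-1.    -0.015 -0.   ]
 [-0.015  1.    -0.   ]
 [ 0.    -0.    -1.   ]]
```

View pics/a1.png

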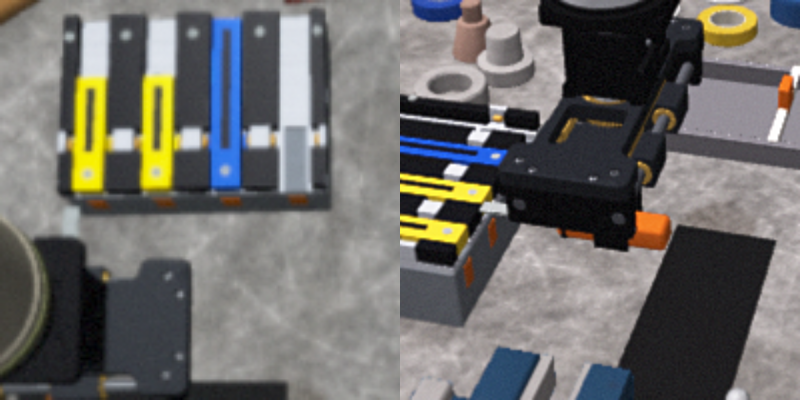

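Top: blade tip visible in front of the jig near crop (72,212); side: the blade is at (495,208), the handle behind the fingers. The grip force reads low (slackened), so I let it recover and check the tool.

```bash
python3 -m pendant '[{"dp":[0,0,0],"rotation":[0,0,0],"jaw":0},{"dp":[0,0,0],"rotation":[0,0,0],"jaw":0},{"dp":[0,0,0],"rotation":[0,0,0],"jaw":0},{"dp":[0,0,0],"rotation":[0,0,0],"jaw":0}]' 50
python3 - <<'E'
from h import *
c=camera("top");d=camera("side")
a=cv2.resize(c["image"][200:250,175:225,::-1],(400,400));b=cv2.resize(d["image"][275:325,235:345,::-1],(400,182*1))
b=cv2.resize(d["image"][280:320,240:340,::-1],(800,320))
cv2.imwrite("pics/a2.png",np.vstack([b,np.pad(a[:260],((0,0),(0,400),(0,0)))]))
# predicted pixels if level: blade axis at tcp z+.0051
s=r.read_state();p=s["ee_pos"];e=np.array([1,.0247,0]);
for t in(-.0375,.0375,.06,.0925):
    P=p+e*t+[0,0,.0051];print(t,w2p(d,P).round(1),w2p(c,P).round(1))
E
```

```text
time: 5.88
ee_pos: [0.4735, -0.0931, 0.0958]
eef_rot: [-0.008, 1.0, -0.0, 0.0]
ft_force: [-0.0, 0.6, -0.5]
width: 0.0195
grip_force: 50.0
-0.0375 [[336.1 305.3]] [[192.8 293.9]]
0.0375 [[281.1 297.6]] [[193.8 252.2]]
0.06 [[265.  295.3]] [[194.2 240. ]]
0.0925 [[242.3 292.1]] [[194.7 222.7]]
```

View pics/a2.png

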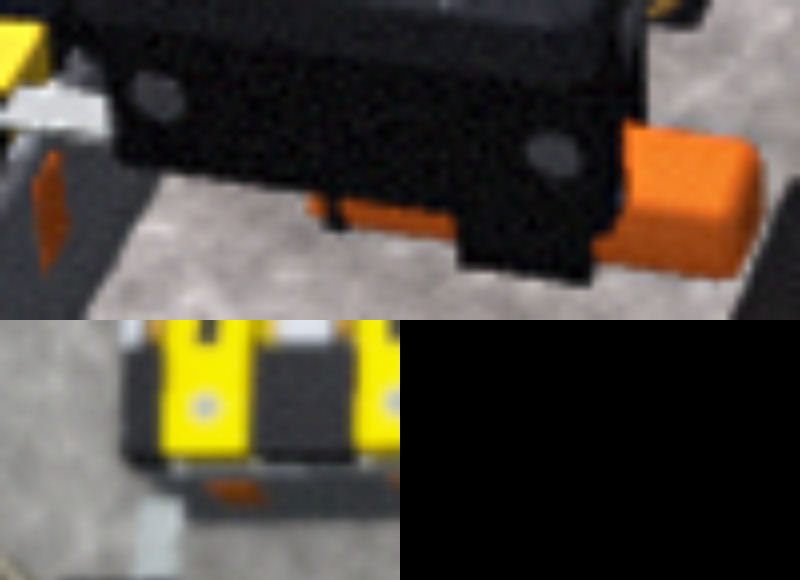

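```bash
python3 -m pendant '[{"dp":[0,-0.017,0.1],"rotation":[0,0,-0.0015],"jaw":0},{"dp":[0,-0.017,0.2],"rotation":[0,0,-0.0015],"jaw":0},{"dp":[-0.03,-0.017,0.304],"rotation":[0,0,-0.0015],"jaw":0},{"dp":[-0.064,-0.017,0.304],"rotation":[0,0,-0.0015],"jaw":0},{"dp":[-0.064,-0.017,0.304],"rotation":[0,0,-0.0015],"jaw":0},{"dp":[-0.064,-0.017,0.304],"rotation":[0,0,-0.0015],"jaw":0}]'
python3 - <<'E'
from h import *
c=camera("top");d=camera("side")
s=r.read_state();p=s["ee_pos"];M=R.from_quat(s["eef_rot"]).as_matrix();print(p.round(4),M.round(4).tolist())
a=cv2.resize(c["image"][195:245,175:225,::-1],(400,400),interpolation=cv2.INTER_CUBIC)
b=cv2.resize(d["image"][290:350,200:300,::-1],(800,480),interpolation=cv2.INTER_CUBIC)[:,:400]
cv2.imwrite("pics/a3.png",np.hstack([b,np.pad(a,((0,80),(0,0),(0,0)))]))
e=-M[:,0]
for t in(.06,.0945):
    P=p+e*t+[0,0,.0051];print(t,w2p(d,P).round(1),w2p(c,P).round(1))
for y in(-.0931,): # groove: floor front edge, top
    for z in(.0525,.058,.072): print("groove",z,w2p(d,[.5845,y,z]).round(1),w2p(c,[.5845,y,z]).round(1))
h=cv2.cvtColor(c["image"],cv2.COLOR_RGB2HSV)
print(c["image"][215:240:2,186:206].sum(2)//3)
z=c["z_map"]
for v in range(216,236,2):
    u=np.arange(190,199);n=np.c_[u,np.full(9,v)].astype(float)
    q=cv2.undistortPoints(n.reshape(-1,1,2),c["mtx"],np.array(c["distortion"]))[:,0];Z=z[v,190:199]
    W=np.c_[q*Z[:,None],Z]@c["T"][:3,:3].T+c["T"][:3,3];print(v,W[:,2].round(4))
E
```

```text
time: 6.72
ee_pos: [0.4835, -0.0954, 0.0506]
eef_rot: [-0.013, 1.0, -0.0, 0.0]
ft_force: [-0.7, 0.8, -0.9]
width: 0.0195
grip_force: 50.0
[ 0.4833 -0.0956  0.0506] [[-0.9997, -0.0255, 0.0006], [-0.0255, 0.9997, -0.0004], [-0.0006, -0.0005, -1.0]]
0.06 [[261.8 318.9]] [[201.7 240. ]]
0.0945 [[238.6 315.4]] [[202.2 222.6]]
groove 0.0525 [[234.4 316.4]] [[202.7 219.6]]
groove 0.058 [[233.9 313.4]] [[202.  218.9]]
groove 0.072 [[232.8 305.6]] [[200.3 217. ]]
[[155 150 143 119  65  50  47  48  63 116 157 160 160 161 160 160 160 160
  164 134]
 [156 158 149 132  82  37  26  23  17  42  91 114  86  79  76  77  78  76
   74  80]
 [158 154 149 145 137 115  96  79  66  63  85  99  88  80  77  79  78  76
   78  76]
 [154 153 156 147 135 130 129 119 101  75  59  56  50  51  58  59  61  54
   58  53]
 [158 154 151 141 136 134 134 126 124 117 101  76  73 113 149 160 167 170
  133  66]
 [166 159 154 155 161 158 148 144 139 133 128 123 124 157 185 188 188 195
  157  99]
 [172 161 157 163 161 158 154 146 139 131 130 131 142 174 189 189 187 175
  152 134]
 [145 141 138 142 147 150 145 141 143 145 142 
[... 545 characters left out ...]
 0.0012 0.0565 0.0567 0.0591 0.0561 0.0555 0.0597 0.0587]
220 [ 0.0005 -0.0039  0.0005 -0.002  -0.0033  0.041   0.0455  0.0435  0.0443]
222 [-0.0001  0.0031 -0.0008 -0.0002  0.0018 -0.0004  0.0019  0.0308  0.0285]
224 [-0.0005  0.0005  0.003  -0.0012 -0.0023 -0.0031 -0.0004  0.0003 -0.0004]
226 [ 0.0008 -0.0011  0.0013  0.0026  0.0022  0.0028  0.0004  0.001   0.0016]
228 [-0.0015  0.0008 -0.0013 -0.001   0.0035  0.0019  0.001  -0.0009 -0.0024]
230 [-0.0003 -0.0009 -0.0048  0.0006  0.0024 -0.0051  0.0019  0.0007 -0.0017]
232 [-1.900e-03 -7.000e-04  2.000e-04  9.018e-01 -1.600e-03 -2.000e-04
  2.200e-03 -1.000e-03 -1.500e-03]
234 [0.2656 0.2548 0.2214 0.2206 0.222  0.2219 0.2206 0.221  0.2194]
```

View pics/a3.png

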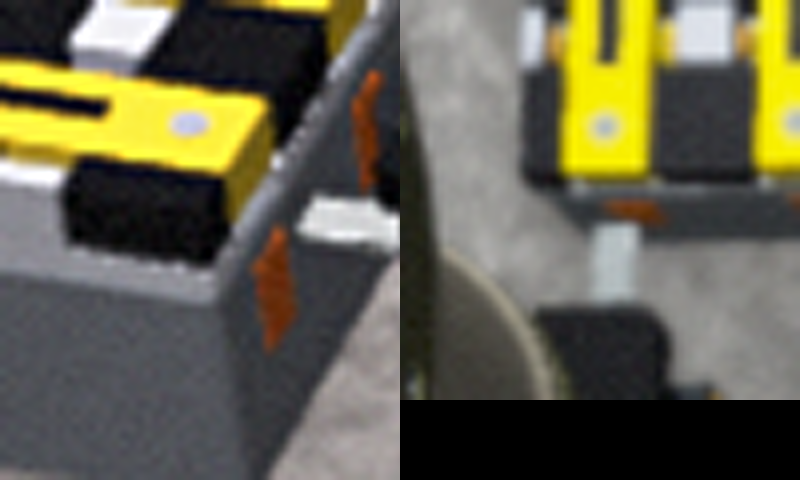

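Side: blade tip at crop (303,220), just off the front face, right of the orange mark; top: tip at crop (615,225), in line with the left rail. I check the tip's height by depth averages.

```bash
cat >> h.py <<'E'
def dz(name,boxes,n=8):
    Z={b:[] for b in boxes}
    for i in range(n):
        c=camera(name)
        for (u0,v0,u1,v1) in boxes:
            g=np.mgrid[u0:u1,v0:v1].reshape(2,-1).T.astype(float)
            q=cv2.undistortPoints(g.reshape(-1,1,2),c["mtx"],np.array(c["distortion"]))[:,0]; z=c["z_map"][v0:v1,u0:u1].T.ravel()
            W=np.c_[q*z[:,None],z]@c["T"][:3,:3].T+c["T"][:3,3]; Z[(u0,v0,u1,v1)].append(W)
    return {b:np.median(np.concatenate(w),0).round(4) for b,w in Z.items()}
E
python3 - <<'E'
from h import *
for k,v in dz("top",[(200,224,204,227),(200,227,204,230),(199,224,204,230),(192,205,196,214),(198,205,204,212),(210,208,216,214),(230,235,250,250)]).items(): print(k,v)
E
```

```text
(200, 224, 204, 227) [ 0.5729 -0.0922  0.0559]
(200, 227, 204, 230) [ 0.5667 -0.0926  0.0568]
(199, 224, 204, 230) [ 0.5712 -0.0916  0.0558]
(192, 205, 196, 214) [ 0.6003 -0.0792  0.0719]
(198, 205, 204, 212) [ 0.6023 -0.0926  0.0719]
(210, 208, 216, 214) [ 0.5973 -0.116   0.0717]
(230, 235, 250, 250) [ 0.5425 -0.1721  0.0015]
```

```bash
python3 -m pendant '[{"dp":[-0.03,0,0],"rotation":[0,0,0],"jaw":0},{"dp":[-0.06,0,0],"rotation":[0,0,0],"jaw":0},{"dp":[-0.08,0,0],"rotation":[0,0,0],"jaw":0},{"dp":[-0.08,0,0],"rotation":[0,0,0],"jaw":0}]'
python3 -m pendant '[{"dp":[-0.03,0,0],"rotation":[0,0,0],"jaw":0},{"dp":[-0.06,0,0],"rotation":[0,0,0],"jaw":0},{"dp":[-0.08,0,0],"rotation":[0,0,0],"jaw":0},{"dp":[-0.08,0,0],"rotation":[0,0,0],"jaw":0}]'
python3 - <<'E'
from h import *
s=r.read_state();print(s["ee_pos"].round(4) if hasattr(s["ee_pos"],"round") else s["ee_pos"])
E
```

```text
time: 7.72
ee_pos: [0.4953, -0.0951, 0.0502]
eef_rot: [-0.013, 1.0, 0.0, 0.0]
ft_force: [-0.2, -0.2, -0.7]
width: 0.0195
grip_force: 50.0
time: 8.22
ee_pos: [0.5073, -0.0948, 0.0502]
eef_rot: [-0.013, 1.0, 0.0, 0.0]
ft_force: [0.5, 0.2, -0.4]
width: 0.0197
grip_force: 50.0
[ 0.5073 -0.0948  0.0502]
```

```bash
python3 -m pendant '[{"dp":[-0.035,0,0],"rotation":[0,0,0],"jaw":0},{"dp":[-0.069,0,0],"rotation":[0,0,0],"jaw":0},{"dp":[-0.069,0,0],"rotation":[0,0,0],"jaw":0},{"dp":[-0.069,0,0],"rotation":[0,0,0],"jaw":0}]' 60
python3 -m pendant '[{"dp":[0,0,0.009],"rotation":[0,0,0],"jaw":0},{"dp":[-0.002,0,0.04],"rotation":[0,-0.0125,0],"jaw":0},{"dp":[-0.009,0,0.077],"rotation":[0,-0.025,0],"jaw":0},{"dp":[-0.018,0,0.111],"rotation":[0,-0.0375,0],"jaw":0},{"dp":[-0.029,0,0.145],"rotation":[0,-0.05,0],"jaw":0},{"dp":[-0.029,0,0.145],"rotation":[0,-0.05,0],"jaw":0},{"dp":[-0.029,0,0.145],"rotation":[0,-0.05,0],"jaw":0}]'
python3 - <<'E'
from h import *
s=r.read_state();print(np.round(s["ee_pos"],4))
for k,v in dz("top",[(198,211,204,216),(198,205,204,211),(198,182,204,190),(210,208,216,214)],3).items(): print(k,v)
E
```

```text
time: 8.72
ee_pos: [0.5174, -0.0946, 0.0501]
eef_rot: [-0.013, 1.0, 0.0, -0.0]
ft_force: [-0.2, -0.2, -0.6]
width: 0.0197
grip_force: 60.0
time: 9.6
ee_pos: [0.5221, -0.0946, 0.0288]
eef_rot: [-0.013, 0.988, 0.002, 0.156]
ft_force: [0.3, 1.2, -0.4]
width: 0.0194
grip_force: 60.0
[ 0.5221 -0.0946  0.0288]
(198, 211, 204, 216) [ 0.59   -0.0947  0.0798]
(198, 205, 204, 211) [ 0.6011 -0.0945  0.0794]
(198, 182, 204, 190) [ 0.6461 -0.0909  0.075 ]
(210, 208, 216, 214) [ 0.5972 -0.1158  0.0719]
```

Rail top rose from 72 to 80 mm: sprung onto its detents. Turn back, draw out, shift to the next nest.

```bash
python3 -m pendant '[{"dp":[0.003,0,-0.034],"rotation":[0,0.0125,0],"jaw":0},{"dp":[0,0,-0.068],"rotation":[0,0.025,0],"jaw":0},{"dp":[-0.006,0,-0.106],"rotation":[0,0.0375,0],"jaw":0},{"dp":[-0.014,0,-0.145],"rotation":[0,0.05,0],"jaw":0},{"dp":[-0.014,0,-0.145],"rotation":[0,0.05,0],"jaw":0},{"dp":[-0.014,0,-0.145],"rotation":[0,0.05,0],"jaw":0}]'
python3 -m pendant '[{"dp":[0.08,0,0],"rotation":[0,0,0],"jaw":0},{"dp":[0.16,0,0],"rotation":[0,0,0],"jaw":0},{"dp":[0.23,0,0],"rotation":[0,0,0],"jaw":0},{"dp":[0.23,0,0],"rotation":[0,0,0],"jaw":0},{"dp":[0.23,-0.15,0],"rotation":[0,0,0],"jaw":0},{"dp":[0.23,-0.307,0],"rotation":[0,0,0],"jaw":0},{"dp":[0.23,-0.307,0],"rotation":[0,0,0],"jaw":0},{"dp":[0.23,-0.307,0],"rotation":[0,0,0],"jaw":0}]'
python3 - <<'E'
from h import *
s=r.read_state();p=s["ee_pos"];M=R.from_quat(s["eef_rot"]).as_matrix();print(np.round(p,4),M.round(4).tolist())
c=camera("top");print("pred tip",w2p(c,np.array(p)-M[:,0]*.0945+[0,0,.0051]).round(1))
print(c["image"][216:236,218:234].sum(2)//3)
for k,v in dz("top",[(198,211,204,216),(198,182,204,190),(223,224,227,227),(223,227,227,229)],5).items(): print(k,v)
E
```

```text
time: 10.5
ee_pos: [0.5169, -0.0944, 0.0494]
eef_rot: [-0.013, 1.0, 0.0, 0.0]
ft_force: [-0.8, -0.6, -0.3]
width: 0.0193
grip_force: 60.0
time: 11.5
ee_pos: [0.4839, -0.1408, 0.0498]
eef_rot: [-0.013, 1.0, 0.0, 0.0]
ft_force: [-0.3, 0.6, 0.1]
width: 0.0191
grip_force: 60.0
[ 0.4839 -0.1408  0.0498] [[-0.9997, -0.0259, 0.0003], [-0.0259, 0.9997, 0.0004], [-0.0003, 0.0004, -1.0]]
pred tip [[225.5 222.2]]
[[ 27  55  99  98  92  85  81  80  82  79  79  75  59  47  36  26]
 [ 27  68 130 114  89  85  85  86  82  84  85 109 119 109  76  70]
 [ 65  77 108  94  84  84  83  84  81  81  84  90  96  95  82  68]
 [ 58  58  65  65  62  73  76  74  76  71  76  72  67  65  61  57]
 [ 46  53  49  56  55  58  60  57  58  55  55  49  52  54  51  51]
 [ 51  51  55  51  50  50  53  51  48  49  45  47  41  49  49  48]
 [ 48  49  53  49  56  72  72  82  86  79  57  52  50  48  51  52]
 [ 50  50  52  58  97 142 154 158 155 139  81  53  49  54  51  50]
 [ 58  57  57  66 112 165 178 178 175 157  94  69  64  66  65  75]
 [100  95  91 102 137 172 177 180 183 171 136 123 122 121 125 128]
 [121 119 114 117 151 170 162 173 175 169 150 141 138 134 136 141]
 [122 120 119 128 164 177 171 176 173 152 147 145 138 135 139 144]
 [124 122 124 129 162 173 176 177 177 145 143 142 141 141 143 147]
 [132 131 129 131 157 174 178 178 175 145 141 141 142 148 147 146]
 [136 134 128 133 158 173 178 179 175 146 137 138 141 146 144 148]
 [137 133 125 128 155 167 174 175 170 140 129 132 133 136 134 138]
 [118 135 122 110 112 119 121 123 119 103  94  86  83  89  88  86]
 [ 91 122 140 101  69  59  62  65  62  56  56  44  47  46  47  46]
 [ 71  95 136 125  77  44  34  30  35  36  38  31  33  38  37  38]
 [ 69  77 114 129  95  54  35  36  35  42  31  37  36  33  41  34]]
(198, 211, 204, 216) [ 0.4884 -0.1884  0.4413]
(198, 182, 204, 190) [ 0.5233 -0.1831  0.4291]
(223, 224, 227, 227) [ 0.5727 -0.1369  0.0554]
(223, 227, 227, 229) [ 0.5677 -0.1369  0.0559]
```

```bash
python3 -m pendant '[{"dp":[0,-0.008,-0.003],"rotation":[0,0,0],"jaw":0},{"dp":[-0.04,-0.008,-0.003],"rotation":[0,0,0],"jaw":0},{"dp":[-0.08,-0.008,-0.003],"rotation":[0,0,0],"jaw":0},{"dp":[-0.12,-0.008,-0.003],"rotation":[0,0,0],"jaw":0},{"dp":[-0.12,-0.008,-0.003],"rotation":[0,0,0],"jaw":0}]'
python3 -m pendant '[{"dp":[-0.04,0,0],"rotation":[0,0,0],"jaw":0},{"dp":[-0.08,0,0],"rotation":[0,0,0],"jaw":0},{"dp":[-0.11,0,0],"rotation":[0,0,0],"jaw":0},{"dp":[-0.11,0,0],"rotation":[0,0,0],"jaw":0},{"dp":[-0.11,0,0],"rotation":[0,0,0],"jaw":0}]'
```

```text
time: 12.42
ee_pos: [0.5023, -0.142, 0.0502]
eef_rot: [-0.013, 1.0, 0.0, 0.0]
ft_force: [-0.3, 0.4, -1.1]
width: 0.0194
grip_force: 60.0
time: 13.05
ee_pos: [0.5181, -0.1418, 0.0502]
eef_rot: [-0.013, 1.0, -0.0, -0.0]
ft_force: [-0.3, -0.1, -0.8]
width: 0.0199
grip_force: 60.0
```

```bash
python3 -m pendant '[{"dp":[0,0,0.009],"rotation":[0,0,0],"jaw":0},{"dp":[-0.002,0,0.04],"rotation":[0,-0.0125,0],"jaw":0},{"dp":[-0.009,0,0.077],"rotation":[0,-0.025,0],"jaw":0},{"dp":[-0.018,0,0.111],"rotation":[0,-0.0375,0],"jaw":0},{"dp":[-0.029,0,0.145],"rotation":[0,-0.05,0],"jaw":0},{"dp":[-0.029,0,0.145],"rotation":[0,-0.05,0],"jaw":0},{"dp":[-0.029,0,0.145],"rotation":[0,-0.05,0],"jaw":0}]'
python3 - <<'E'
from h import *
print(np.round(r.read_state()["ee_pos"],4))
for k,v in dz("top",[(222,208,227,215),(198,211,204,216)],3).items(): print(k,v)
E
python3 -m pendant '[{"dp":[0.003,0,-0.034],"rotation":[0,0.0125,0],"jaw":0},{"dp":[0,0,-0.068],"rotation":[0,0.025,0],"jaw":0},{"dp":[-0.006,0,-0.106],"rotation":[0,0.0375,0],"jaw":0},{"dp":[-0.014,0,-0.145],"rotation":[0,0.05,0],"jaw":0},{"dp":[-0.014,0,-0.145],"rotation":[0,0.05,0],"jaw":0},{"dp":[-0.014,0,-0.145],"rotation":[0,0.05,0],"jaw":0}]'
python3 -m pendant '[{"dp":[0.08,0,0],"rotation":[0,0,0],"jaw":0},{"dp":[0.16,0,0],"rotation":[0,0,0],"jaw":0},{"dp":[0.23,0,0],"rotation":[0,0,0],"jaw":0},{"dp":[0.23,0,0],"rotation":[0,0,0],"jaw":0},{"dp":[0.23,-0.15,0],"rotation":[0,0,0],"jaw":0},{"dp":[0.23,-0.307,0],"rotation":[0,0,0],"jaw":0},{"dp":[0.23,-0.307,0],"rotation":[0,0,0],"jaw":0},{"dp":[0.23,-0.307,0],"rotation":[0,0,0],"jaw":0}]'
python3 - <<'E'
from h import *
s=r.read_state();p=s["ee_pos"];M=R.from_quat(s["eef_rot"]).as_matrix();print(np.round(p,4),M.round(4).tolist())
c=camera("top");print("pred tip",w2p(c,np.array(p)-M[:,0]*.0945+[0,0,.0051]).round(1))
print(c["image"][220:230,242:256].sum(2)//3)
for k,v in dz("top",[(222,208,227,215),(246,208,252,214),(247,224,251,227),(247,227,251,229)],5).items(): print(k,v)
E
```

```text
time: 13.92
ee_pos: [0.5228, -0.1419, 0.0289]
eef_rot: [-0.013, 0.988, 0.002, 0.156]
ft_force: [-1.0, -0.0, -1.8]
width: 0.0195
grip_force: 60.0
[ 0.5228 -0.1419  0.0289]
(222, 208, 227, 215) [ 0.5942 -0.1396  0.0787]
(198, 211, 204, 216) [ 0.5901 -0.0952  0.0797]
time: 14.82
ee_pos: [0.5178, -0.1417, 0.0494]
eef_rot: [-0.013, 1.0, 0.0, 0.0]
ft_force: [-0.6, 0.6, -0.4]
width: 0.0197
grip_force: 60.0
time: 15.82
ee_pos: [0.4848, -0.188, 0.0498]
eef_rot: [-0.013, 1.0, 0.0, 0.0]
ft_force: [0.7, 0.0, -0.1]
width: 0.0193
grip_force: 60.0
[ 0.4848 -0.188   0.0498] [[-0.9997, -0.0259, 0.0002], [-0.0259, 0.9997, 0.0004], [-0.0003, 0.0004, -1.0]]
pred tip [[249.9 221.7]]
[[ 56  95 164 111  82  42  27  28  26  20  26  29  25  30]
 [ 59  96 161  97  81  42  28  28  25  27  26  22  28  27]
 [ 59 101 162  92  75  38  31  30  28  30  31  34  27  30]
 [ 62 114 157  92  76  38  21  30  29  30  31  28  30  33]
 [ 61 117 159  90  71  38  31  29  29  28  28  28  27  42]
 [ 64 135 156  89  63  31  23  22  23  28  24  18  31  50]
 [ 68 136 148  83  60  37  22  31  23  27  31  28  30  55]
 [ 72 137 143  81  51  34  27  33  23  23  31  27  33  55]
 [ 72 150 132  73  47  29  27  26  17  29  24  27  28  62]
 [ 74 151 120  74  43  27  23  27  27  31  31  24  33  60]]
(222, 208, 227, 215) [ 0.4876 -0.2144  0.4482]
(246, 208, 252, 214) [ 0.4946 -0.2374  0.4312]
(247, 224, 251, 227) [ 0.48   -0.2367  0.4207]
(247, 227, 251, 229) [ 0.4773 -0.2366  0.4214]
```

```bash
python3 -m pendant '[{"dp":[0,0,-0.003],"rotation":[0,0,0],"jaw":0},{"dp":[-0.04,0,-0.003],"rotation":[0,0,0],"jaw":0},{"dp":[-0.08,0,-0.003],"rotation":[0,0,0],"jaw":0},{"dp":[-0.12,0,-0.003],"rotation":[0,0,0],"jaw":0},{"dp":[-0.12,0,-0.003],"rotation":[0,0,0],"jaw":0}]'
python3 -m pendant '[{"dp":[-0.04,0,0],"rotation":[0,0,0],"jaw":0},{"dp":[-0.08,0,0],"rotation":[0,0,0],"jaw":0},{"dp":[-0.112,0,0],"rotation":[0,0,0],"jaw":0},{"dp":[-0.112,0,0],"rotation":[0,0,0],"jaw":0},{"dp":[-0.112,0,0],"rotation":[0,0,0],"jaw":0}]'
```

```text
time: 16.75
ee_pos: [0.5031, -0.188, 0.0502]
eef_rot: [-0.013, 1.0, 0.0, 0.0]
ft_force: [-1.0, -0.5, -1.1]
width: 0.0192
grip_force: 60.0
time: 17.38
ee_pos: [0.5192, -0.1879, 0.0502]
eef_rot: [-0.013, 1.0, -0.0, -0.0]
ft_force: [-0.0, -0.2, -0.1]
width: 0.0198
grip_force: 60.0
```

```bash
python3 -m pendant '[{"dp":[0,0,0.009],"rotation":[0,0,0],"jaw":0},{"dp":[-0.002,0,0.04],"rotation":[0,-0.0125,0],"jaw":0},{"dp":[-0.009,0,0.077],"rotation":[0,-0.025,0],"jaw":0},{"dp":[-0.018,0,0.111],"rotation":[0,-0.0375,0],"jaw":0},{"dp":[-0.029,0,0.145],"rotation":[0,-0.05,0],"jaw":0},{"dp":[-0.029,0,0.145],"rotation":[0,-0.05,0],"jaw":0},{"dp":[-0.029,0,0.145],"rotation":[0,-0.05,0],"jaw":0}]'
python3 -m pendant '[{"dp":[0.003,0,-0.034],"rotation":[0,0.0125,0],"jaw":0},{"dp":[0,0,-0.068],"rotation":[0,0.025,0],"jaw":0},{"dp":[-0.006,0,-0.106],"rotation":[0,0.0375,0],"jaw":0},{"dp":[-0.014,0,-0.145],"rotation":[0,0.05,0],"jaw":0},{"dp":[-0.014,0,-0.145],"rotation":[0,0.05,0],"jaw":0},{"dp":[-0.014,0,-0.145],"rotation":[0,0.05,0],"jaw":0}]'
python3 -m pendant '[{"dp":[0.1,0,0],"rotation":[0,0,0],"jaw":0},{"dp":[0.2,0,0],"rotation":[0,0,0],"jaw":0},{"dp":[0.3,0,0],"rotation":[0,0,0],"jaw":0},{"dp":[0.4,0,0],"rotation":[0,0,0],"jaw":0},{"dp":[0.5,0.1,-0.2],"rotation":[0,0,0],"jaw":0},{"dp":[0.6,0.3,-0.3],"rotation":[0,0,0],"jaw":0},{"dp":[0.6,0.5,-0.3],"rotation":[0,0,0],"jaw":0},{"dp":[0.6,0.5,-0.3],"rotation":[0,0,0],"jaw":0}]'
python3 - <<'E'
from h import *
s=r.read_state();print(np.round(s["ee_pos"],4))
for k,v in dz("top",[(222,208,227,215),(246,208,252,214),(198,208,204,215),(246,160,252,168)],3).items(): print(k,v)
m=camera("top"); x=mask(m,(0,0,0),(180,255,60),(150,270,310,345)); cs=max(cv2.findContours(x,0,2)[0],key=cv2.contourArea);q=cv2.minAreaRect(cs);print(q,p2w(m,cv2.boxPoints(q),.002).round(4).tolist())
E
```

```text
time: 18.25
ee_pos: [0.5238, -0.188, 0.0288]
eef_rot: [-0.013, 0.988, 0.002, 0.156]
ft_force: [-0.8, 0.0, -2.2]
width: 0.0189
grip_force: 60.0
time: 19.0
ee_pos: [0.519, -0.1877, 0.0496]
eef_rot: [-0.013, 1.0, 0.0, 0.0]
ft_force: [-0.2, -0.5, 0.3]
width: 0.0196
grip_force: 60.0
time: 20.0
ee_pos: [0.4266, -0.1138, 0.0951]
eef_rot: [-0.014, 1.0, -0.001, 0.0]
ft_force: [-0.3, -0.2, 0.2]
width: 0.0193
grip_force: 60.0
[ 0.4266 -0.1138  0.0951]
(222, 208, 227, 215) [ 0.594  -0.1393  0.0786]
(246, 208, 252, 214) [ 0.5951 -0.1857  0.0784]
(198, 208, 204, 215) [ 0.5939 -0.0953  0.08  ]
(246, 160, 252, 168) [ 0.6918 -0.1827  0.0729]
((221.41981506347656, 296.4895935058594), (95.98468780517578, 52.67017364501953), 1.023030161857605) [[0.3901, -0.0307, 0.002], [0.4949, -0.0267, 0.002], [0.4913, -0.2207, 0.002], [0.3875, -0.2204, 0.002]]
```

Run:
```python
from h import *
c=camera("top");P=p2w(c,[(176.5,283.6),(270.6,283.6),(269.8,324),(174.1,323)],.002);print(P.round(4).tolist());m=P.mean(0);print(m)
print(go([m[0],m[1]+.03,.0061]))
```

```text
[[0.466, -0.0337, 0.002], [0.4661, -0.2225, 0.002], [0.3869, -0.2221, 0.002], [0.3881, -0.0331, 0.002]]
[ 0.42676876 -0.12784508  0.002     ]
[-0.0023  0.1212  0.5906]
```

```bash
python3 -m pendant '[{"dp":[0,0.12,0],"rotation":[0,0,0.03],"jaw":0},{"dp":[0,0.12,0],"rotation":[0,0,0.06],"jaw":0},{"dp":[0,0.12,0.1],"rotation":[0,0,0.09],"jaw":0},{"dp":[0,0.12,0.15],"rotation":[0,0,0.12],"jaw":0},{"dp":[0,0.12,0.2],"rotation":[0,0,0.15],"jaw":0},{"dp":[0,0.12,0.25],"rotation":[0,0,0.18],"jaw":0},{"dp":[0,0.12,0.3],"rotation":[0,0,0.21],"jaw":0},{"dp":[0,0.12,0.35],"rotation":[0,0,0.24],"jaw":0}]'
python3 -m pendant '[{"dp":[0,0,0.1],"rotation":[0,0,0],"jaw":0},{"dp":[0,0,0.17],"rotation":[0,0,0],"jaw":0},{"dp":[0,0,0.21],"rotation":[0,0,0],"jaw":0},{"dp":[0,0,0.233],"rotation":[0,0,0],"jaw":0},{"dp":[0,0,0.233],"rotation":[0,0,0],"jaw":0},{"dp":[0,0,0.233],"rotation":[0,0,0],"jaw":0}]'
python3 - <<'E'
from h import *
s=r.read_state();print(np.round(s["ee_pos"],4),np.round(s["ft_force"],1))
E
```

```text
time: 21.25
ee_pos: [0.4265, -0.0978, 0.0418]
eef_rot: [0.675, 0.738, -0.0, -0.0]
ft_force: [-0.4, 0.4, -0.2]
width: 0.0195
grip_force: 60.0
time: 22.0
ee_pos: [0.4269, -0.0973, 0.0077]
eef_rot: [0.672, 0.74, 0.0, 0.0]
ft_force: [-0.6, 0.1, -0.1]
width: 0.0197
grip_force: 60.0
[ 0.4269 -0.0973  0.0077] [-0.6  0.1 -0.1]
```

```bash
python3 -m pendant '[{"dp":[0,0,0.011],"rotation":[0,0,0],"jaw":0},{"dp":[0,0,0.011],"rotation":[0,0,0],"jaw":0},{"dp":[0,0,0.011],"rotation":[0,0,0],"jaw":0.5},{"dp":[0,0,0.011],"rotation":[0,0,0],"jaw":0.5},{"dp":[0,0,0.011],"rotation":[0,0,0],"jaw":0.5},{"dp":[0,0,-0.3],"rotation":[0,0,0],"jaw":0.5},{"dp":[0,0,-0.6],"rotation":[0,0,0],"jaw":0.5},{"dp":[0,0,-0.9],"rotation":[0,0,0],"jaw":0.5}]'
python3 -m pendant '[{"dp":[-0.2,-0.04,0],"rotation":[0,0,0.025],"jaw":0.5},{"dp":[-0.5,-0.1,0],"rotation":[0,0,0.055],"jaw":0.5},{"dp":[-0.8,-0.15,0],"rotation":[0,0,0.08],"jaw":0.5},{"dp":[-0.93,-0.15,0],"rotation":[0,0,0.105],"jaw":0.5},{"dp":[-0.93,-0.15,0],"rotation":[0,0,0.13],"jaw":0.5},{"dp":[-0.93,-0.15,0],"rotation":[0,0,0.13],"jaw":0.5}]'
python3 - <<'E'
from h import *
s=r.read_state();print(np.round(s["ee_pos"],4),go([.4089,-.381,.1],-np.pi/2))
c=camera("top");m=rect(mask(c,*OR,(310,250,395,335)));print("tab",m,p2w(c,[m[0][0]],.047))
h=rect(mask(c,*OR,(170,280,275,330)));print(h,p2w(c,cv2.boxPoints(h[0]),.02).round(4).tolist())
print(np.round(s["joint_positions"],2))
E
```

```text
time: 23.0
ee_pos: [0.4264, -0.0971, 0.1438]
eef_rot: [0.672, 0.74, 0.0, -0.0]
ft_force: [0.8, -1.1, -0.3]
width: 0.0435
grip_force: 0.0
time: 23.75
ee_pos: [0.4176, -0.2382, 0.1423]
eef_rot: [0.911, 0.413, -0.0, -0.0]
ft_force: [0.2, 0.2, -0.5]
width: 0.0434
grip_force: 0.0
[ 0.4176 -0.2382  0.1423] (array([-0.7539,  0.5841,  0.2815]), array([-0.    ,  0.    ,  0.1355]), array([-3.08209179e-04,  9.57011866e-05,  8.51113515e-01]))
tab (((353.0, 311.0), (4.0, 12.0), 90.0), 64) [[ 0.40887246 -0.38097829  0.047     ]]
(((0.0, 0.0), (0.0, 0.0), 0.0), 0) [[1.1621, 0.4676, 0.02], [1.1621, 0.4676, 0.02], [1.1621, 0.4676, 0.02], [1.1621, 0.4676, 0.02]]
[ 0.91  0.11 -0.51  1.91  0.06  1.13 -0.34]
```

```bash
python3 -m pendant '[{"dp":[-0.25,0.2,0.1],"rotation":[0,0,0.03],"jaw":0.5},{"dp":[-0.5,0.4,0.2],"rotation":[0,0,0.06],"jaw":0.5},{"dp":[-0.754,0.584,0.28],"rotation":[0,0,0.09],"jaw":0.5},{"dp":[-0.754,0.584,0.28],"rotation":[0,0,0.115],"jaw":0.5},{"dp":[-0.754,0.584,0.4],"rotation":[0,0,0.1355],"jaw":0.5},{"dp":[-0.754,0.584,0.6],"rotation":[0,0,0.1355],"jaw":0.5},{"dp":[-0.754,0.584,0.768],"rotation":[0,0,0.1355],"jaw":0.5},{"dp":[-0.754,0.584,0.768],"rotation":[0,0,0.1355],"jaw":0.5}]' 20
python3 -m pendant '[{"dp":[0,0,0],"rotation":[0,0,0],"jaw":0},{"dp":[0,0,0],"rotation":[0,0,0],"jaw":0},{"dp":[0,0,0],"rotation":[0,0,0],"jaw":0},{"dp":[0,0,0],"rotation":[0,0,0],"jaw":0}]'
```

```text
time: 24.8
ee_pos: [0.4083, -0.3801, 0.026]
eef_rot: [1.0, 0.001, -0.001, -0.001]
ft_force: [-0.6, -0.4, -0.1]
width: 0.0438
grip_force: 0.0
time: 25.3
ee_pos: [0.4094, -0.382, 0.0283]
eef_rot: [1.0, -0.001, 0.001, 0.001]
ft_force: [0.2, -2.2, 5.0]
width: 0.0255
grip_force: 20.0
```

```bash
python3 -m pendant '[{"dp":[0.1,0,0],"rotation":[0,0,0],"jaw":0},{"dp":[0.2,0,0],"rotation":[0,0,0],"jaw":0},{"dp":[0.3,0,0],"rotation":[0,0,0],"jaw":0},{"dp":[0.4,0,0],"rotation":[0,0,0],"jaw":0},{"dp":[0.49,0,0],"rotation":[0,0,0],"jaw":0},{"dp":[0.49,0,0],"rotation":[0,0,0],"jaw":0},{"dp":[0.49,0,0],"rotation":[0,0,0],"jaw":0}]'
python3 -m pendant '[{"dp":[0,0,0],"rotation":[0,0,0],"jaw":0.5},{"dp":[0,0,0],"rotation":[0,0,0],"jaw":0.5},{"dp":[0,0,0],"rotation":[0,0,0],"jaw":0.5},{"dp":[0,0,-0.3],"rotation":[0,0,0],"jaw":0.5},{"dp":[0,0,-0.6],"rotation":[0,0,0],"jaw":0.5},{"dp":[0,0,-0.75],"rotation":[0,0,0],"jaw":0.5},{"dp":[-0.3,0.3,-0.75],"rotation":[0,0,0],"jaw":0.5},{"dp":[-0.6,0.6,-0.75],"rotation":[0,0,0],"jaw":0.5}]'
python3 - <<'E'
from h import *
c=camera("top");cv2.imwrite("pics/b1.png",np.hstack([cv2.resize(c["image"][150:350,165:405,::-1],(720,600))]))
m=rect(mask(c,*OR,(310,240,395,335)));print("tab",m,p2w(c,[m[0][0]],.047))
h=rect(mask(c,*OR,(170,280,275,330)));print(h,p2w(c,cv2.boxPoints(h[0]),.02).round(4).tolist())
s=r.read_state();print(np.round(s["ee_pos"],4))
for n,C,b,z in(("B",BL,(235,145,265,225),.078),("Y1",YE,(180,145,210,225),.078),("Y2",YE,(212,145,240,225),.078)):
    m=mask(c,*C,b); rows=[(np.mean(np.flatnonzero(m[v])[[0,-1]]),v) for v in range(480) if (m[v]>0).sum()>8]
    P=p2w(c,rows,z); f=np.polyfit(P[:,0],P[:,1],1); print(n,P[[0,-1],0].round(4),"slope",f[0].round(4),"y at .60",np.polyval(f,.6).round(4))
for k,v in dz("top",[(222,211,227,216),(246,211,252,216),(198,211,204,216)],5).items(): print(k,v)
E
```

```text
time: 26.18
ee_pos: [0.4834, -0.3822, 0.0283]
eef_rot: [1.0, -0.001, 0.001, 0.001]
ft_force: [2.1, -5.0, 5.1]
width: 0.026
grip_force: 20.0
time: 27.18
ee_pos: [0.3932, -0.4698, 0.14]
eef_rot: [1.0, 0.0, 0.0, 0.0]
ft_force: [-0.2, -1.4, -0.1]
width: 0.0436
grip_force: 0.0
tab (((352.0, 272.0), (4.0, 12.0), 90.0), 64) [[ 0.48219604 -0.38059373  0.047     ]]
(((206.54949951171875, 303.49505615234375), (10.248883247375488, 37.81141662597656), 84.2894058227539), 380) [[0.4314, -0.0622, 0.02], [0.4388, -0.1357, 0.02], [0.4192, -0.1383, 0.02], [0.4117, -0.0651, 0.02]]
[ 0.384  -0.4779  0.1395]
B [0.703  0.5863] slope 0.026 y at .60 -0.1853
Y1 [0.6626 0.5887] slope -0.0048 y at .60 -0.093
Y2 [0.6622 0.5885] slope 0.011 y at .60 -0.1394
(222, 211, 227, 216) [ 0.5901 -0.1395  0.0785]
(246, 211, 252, 216) [ 0.59   -0.1855  0.0772]
(198, 211, 204, 216) [ 0.5899 -0.0947  0.0797]
```

View pics/b1.png

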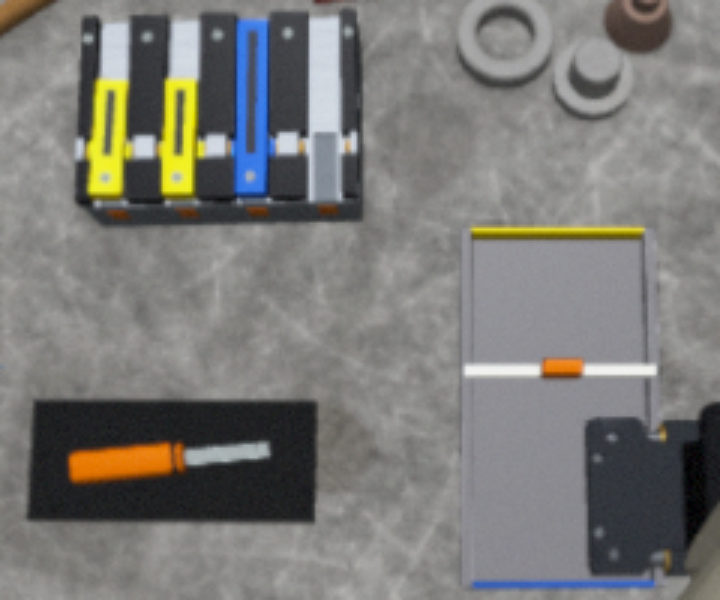

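The divider is at ~+0.020, tool lies on the mat at (165,460), the rails still sit in the jig with the near ends up. I check the blue rail's height profile before touching it.

Run:
```python
from h import *
B=[(246,u,252,u+6) for u in (210,202,192,180,170,162)]+[(198,u,204,u+6) for u in (210,202,192,182)]+[(223,u,228,u+6) for u in (210,202,192,182)]+[(234,180,240,205)]
for k,v in dz("top",B,10).items(): print(k,v)
d=camera("side");cv2.imwrite("pics/b2.png",cv2.resize(d["image"][230:350,140:290,::-1],(750,600),interpolation=cv2.INTER_CUBIC))
```

```text
(246, 210, 252, 216) [ 0.5909 -0.1856  0.0774]
(246, 202, 252, 208) [ 0.6067 -0.1857  0.0775]
(246, 192, 252, 198) [ 0.627  -0.1844  0.0765]
(246, 180, 252, 186) [ 0.6513 -0.1841  0.0751]
(246, 170, 252, 176) [ 0.6723 -0.1828  0.0738]
(246, 162, 252, 168) [ 0.6893 -0.1823  0.0729]
(198, 210, 204, 216) [ 0.5908 -0.0949  0.0799]
(198, 202, 204, 208) [ 0.6069 -0.094   0.079 ]
(198, 192, 204, 198) [ 0.6277 -0.0925  0.0773]
(198, 182, 204, 188) [ 0.6482 -0.091   0.0749]
(223, 210, 228, 216) [ 0.5911 -0.1413  0.0783]
(223, 202, 228, 208) [ 0.6072 -0.1405  0.0775]
(223, 192, 228, 198) [ 0.6274 -0.1394  0.076 ]
(223, 182, 228, 188) [ 0.6485 -0.1381  0.0738]
(234, 180, 240, 205) [ 0.6338 -0.1605  0.0719]
```

View pics/b2.png

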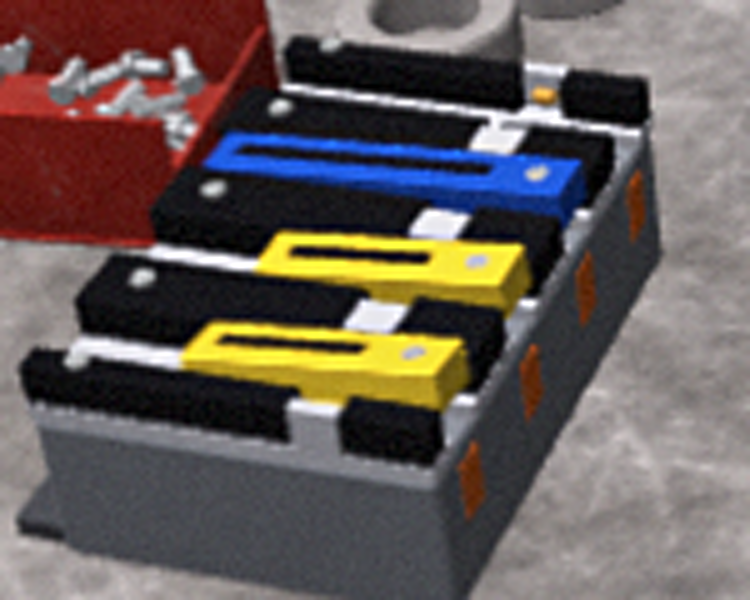

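Side: all three rails' near ends stand clear above the walls (blue (575,185), yellows (515,270), (455,370)), held without the tool, so they are sprung.

Run:
```python
from h import *
print(go([.598,-.1855,.12],np.radians(-88.6)))
```

```text
(array([ 1.3585, -1.8936,  0.1314]), array([ 0.   , -0.   , -0.004]), array([ 8.21745635e-05, -2.06783783e-05, -2.53662095e-02]))
```

```bash
python3 -m pendant '[{"dp":[0.23,-0.32,0],"rotation":[0,0,0],"jaw":0.35},{"dp":[0.46,-0.64,0],"rotation":[0,0,0],"jaw":0.35},{"dp":[0.68,-0.95,0],"rotation":[0,0,0],"jaw":0.35},{"dp":[0.68,-0.95,0],"rotation":[0,0,0],"jaw":0.35}]' 40
python3 -m pendant '[{"dp":[0.23,-0.32,0],"rotation":[0,0,0],"jaw":0.35},{"dp":[0.46,-0.64,0],"rotation":[0,0,0],"jaw":0.35},{"dp":[0.68,-0.94,0.1],"rotation":[0,0,-0.004],"jaw":0.35},{"dp":[0.68,-0.94,0.13],"rotation":[0,0,-0.004],"jaw":0.35},{"dp":[0.68,-0.94,0.13],"rotation":[0,0,-0.004],"jaw":0.35},{"dp":[0.68,-0.94,0.13],"rotation":[0,0,-0.004],"jaw":0.35}]'
python3 - <<'E'
from h import *
s=r.read_state();print(np.round(s["ee_pos"],4),s["width"],go([.598,-.1855,.0735],np.radians(-88.6)))
E
```

```text
time: 28.52
ee_pos: [0.4994, -0.3216, 0.1401]
eef_rot: [1.0, 0.004, 0.001, -0.001]
ft_force: [0.1, 0.0, 0.5]
width: 0.0304
grip_force: 0.0
time: 29.28
ee_pos: [0.5976, -0.1882, 0.1205]
eef_rot: [1.0, 0.011, 0.0, 0.001]
ft_force: [0.1, 0.2, -0.2]
width: 0.0304
grip_force: 0.0
[ 0.5976 -0.1882  0.1205] 0.030374700722681502 (array([ 0.003 , -0.0186,  0.3133]), array([ 0.0002, -0.    , -0.0005]), array([ 1.06574106e-03, -1.63121332e-05, -3.11907794e-03]))
```

```bash
python3 -m pendant '[{"dp":[0.003,-0.019,0],"rotation":[0,0,0],"jaw":0.35},{"dp":[0.003,-0.019,0.1],"rotation":[0,0,0],"jaw":0.35},{"dp":[0.003,-0.019,0.2],"rotation":[0,0,0],"jaw":0.35},{"dp":[0.003,-0.019,0.27],"rotation":[0,0,0],"jaw":0.35},{"dp":[0.003,-0.019,0.313],"rotation":[0,0,0],"jaw":0.35},{"dp":[0.003,-0.019,0.313],"rotation":[0,0,0],"jaw":0.35},{"dp":[0.003,-0.019,0.313],"rotation":[0,0,0],"jaw":0.35}]'
python3 -m pendant '[{"dp":[0,0,0],"rotation":[0,0,0],"jaw":0},{"dp":[0,0,0],"rotation":[0,0,0],"jaw":0},{"dp":[0,0,0],"rotation":[0,0,0],"jaw":0},{"dp":[0,0,0],"rotation":[0,0,0],"jaw":0}]'
```

```text
time: 30.15
ee_pos: [0.5987, -0.1833, 0.0732]
eef_rot: [1.0, 0.012, 0.0, 0.0]
ft_force: [0.2, 0.1, -0.9]
width: 0.0305
grip_force: 0.0
time: 30.65
ee_pos: [0.5987, -0.1846, 0.0736]
eef_rot: [1.0, 0.012, 0.0, 0.001]
ft_force: [-0.6, -6.1, 1.1]
width: 0.0188
grip_force: 40.0
```

```bash
python3 -m pendant '[{"dp":[0,0,-0.08],"rotation":[0,0,0],"jaw":0},{"dp":[0,0,-0.16],"rotation":[0,0,0],"jaw":0},{"dp":[0,0,-0.24],"rotation":[0,0,0],"jaw":0},{"dp":[0,0,-0.32],"rotation":[0,0,0],"jaw":0},{"dp":[0,0,-0.4],"rotation":[0,0,0],"jaw":0},{"dp":[0,0,-0.4],"rotation":[0,0,0],"jaw":0}]'
python3 - <<'E'
from h import *
d=camera("side");c=camera("top");cv2.imwrite("pics/b3.png",np.hstack([cv2.resize(d["image"][190:340,140:340,::-1],(500,375)),cv2.resize(c["image"][110:230,170:266,::-1],(300,375))]))
print(go([.3665,-.381,.12],-np.pi/2))
E
```

```text
time: 31.4
ee_pos: [0.5992, -0.1833, 0.1345]
eef_rot: [1.0, 0.012, 0.001, 0.0]
ft_force: [-0.2, -0.2, -0.4]
width: 0.0192
grip_force: 40.0
(array([-1.5774,  1.2806,  0.0876]), array([0.    , 0.    , 0.0038]), array([9.54713579e-05, 1.65748526e-04, 2.40173422e-02]))
```

View pics/b3.png

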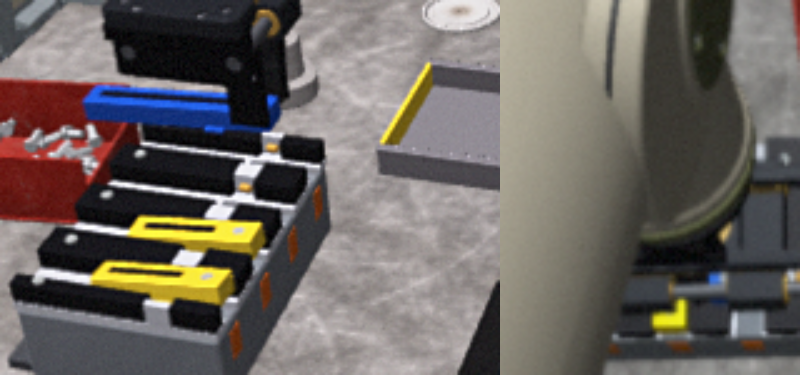

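```bash
python3 -m pendant '[{"dp":[-0.2,0,0],"rotation":[0,0,0],"jaw":0},{"dp":[-0.4,0,0],"rotation":[0,0,0],"jaw":0},{"dp":[-0.6,0.1,0],"rotation":[0,0,0],"jaw":0},{"dp":[-0.79,0.3,0],"rotation":[0,0,0],"jaw":0},{"dp":[-0.79,0.3,0],"rotation":[0,0,0],"jaw":0}]'
python3 -m pendant '[{"dp":[-0.2,0.25,0],"rotation":[0,0,0],"jaw":0},{"dp":[-0.4,0.5,0],"rotation":[0,0,0],"jaw":0},{"dp":[-0.6,0.75,0],"rotation":[0,0,0],"jaw":0},{"dp":[-0.788,0.98,0],"rotation":[0,0,0.004],"jaw":0},{"dp":[-0.788,0.98,0.3],"rotation":[0,0,0.004],"jaw":0},{"dp":[-0.788,0.98,0.5],"rotation":[0,0,0.004],"jaw":0},{"dp":[-0.788,0.98,0.5],"rotation":[0,0,0.004],"jaw":0},{"dp":[-0.788,0.98,0.5],"rotation":[0,0,0.004],"jaw":0}]'
python3 - <<'E'
from h import *
s=r.read_state();print(np.round(s["ee_pos"],4),s["grip_force"],go([.367,-.381,.04],-np.pi/2))
d=camera("side");c=camera("top");cv2.imwrite("pics/b4.png",np.hstack([cv2.resize(d["image"][190:290,280:450,::-1],(510,300),interpolation=cv2.INTER_CUBIC),cv2.resize(c["image"][215:365,305:395,::-1],(180,300))]))
m=mask(c,*BL,(320,245,385,340));print(rect(m),p2w(c,[rect(m)[0][0]],.04))
E
```

```text
time: 32.12
ee_pos: [0.4787, -0.234, 0.1327]
eef_rot: [1.0, 0.009, -0.001, 0.001]
ft_force: [0.9, 0.4, -0.7]
width: 0.0193
grip_force: 40.0
time: 33.12
ee_pos: [0.3675, -0.381, 0.0593]
eef_rot: [1.0, -0.0, 0.0, 0.0]
ft_force: [0.9, -0.4, 0.9]
width: 0.0194
grip_force: 40.0
[ 0.3675 -0.381   0.0593] 39.98834788799286 (array([-0.0036, -0.0002,  0.1287]), array([ 0.0001, -0.0002, -0.0001]), array([ 0.00067707, -0.00098463, -0.00036935]))
(((353.0, 285.5), (21.0, 10.0), 90.0), 153) [[ 0.45734697 -0.38256273  0.04      ]]
```

View pics/b4.png

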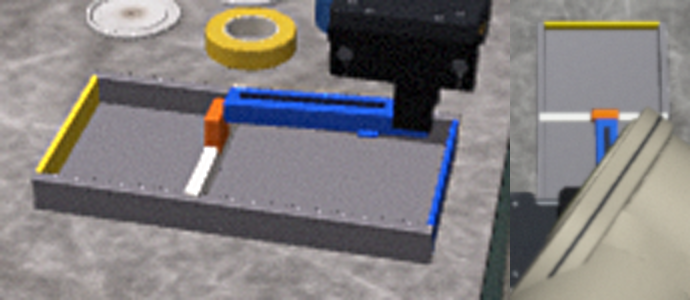

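Rail hangs level-ish over the blue compartment, its far end close to the tab (side (215,110)); I shift it 25 mm in +y to pass beside the tab.

```bash
python3 -m pendant '[{"dp":[-0.007,-0.08,0],"rotation":[0,0,0],"jaw":0},{"dp":[-0.007,-0.167,0],"rotation":[0,0.009,0],"jaw":0},{"dp":[-0.007,-0.167,0.1],"rotation":[0,0.009,0],"jaw":0},{"dp":[-0.007,-0.167,0.2],"rotation":[0,0.009,0],"jaw":0},{"dp":[-0.007,-0.167,0.26],"rotation":[0,0.009,0],"jaw":0},{"dp":[-0.007,-0.167,0.297],"rotation":[0,0.009,0],"jaw":0},{"dp":[-0.007,-0.167,0.297],"rotation":[0,0.009,0],"jaw":0},{"dp":[-0.007,-0.167,0.297],"rotation":[0,0.009,0],"jaw":0}]'
python3 - <<'E'
from h import *
s=r.read_state();print(np.round(s["ee_pos"],4))
print({k:v for k,v in dz("top",[(337,278,341,284)],4).items()})
c=camera("top");m=mask(c,*BL,(320,245,385,340));print(rect(m),p2w(c,[rect(m)[0][0]],.018))
E
```

```text
time: 34.22
ee_pos: [0.3657, -0.356, 0.0136]
eef_rot: [1.0, -0.001, 0.028, 0.0]
ft_force: [0.3, 0.4, -0.7]
width: 0.0193
grip_force: 40.0
[ 0.3657 -0.356   0.0136]
{(337, 278, 341, 284): array([ 0.4698, -0.3564,  0.018 ])}
(((338.0, 291.5), (27.0, 10.0), 90.0), 232) [[ 0.44833338 -0.35510219  0.018     ]]
```

```bash
python3 -m pendant '[{"dp":[0,0,0],"rotation":[0,0,0],"jaw":0.3},{"dp":[0,0,0],"rotation":[0,0,0],"jaw":0.3},{"dp":[0,0,0],"rotation":[0,0,0],"jaw":0.3},{"dp":[0,0,-0.15],"rotation":[0,0,0],"jaw":0.3},{"dp":[0,0,-0.3],"rotation":[0,0,0],"jaw":0.3},{"dp":[0,0,-0.6],"rotation":[0,-0.009,0],"jaw":0.35},{"dp":[0,0,-0.75],"rotation":[0,-0.009,0],"jaw":0.35},{"dp":[0,0,-0.75],"rotation":[0,-0.009,0],"jaw":0.35}]'
python3 - <<'E'
from h import *
s=r.read_state();print(np.round(s["ee_pos"],4),go([.597,-.1403,.125],np.radians(-88.6)))
c=camera("top");m=mask(c,*BL,(320,245,385,340));q=rect(m);print(q,p2w(c,cv2.boxPoints(q[0]),.018).round(4).tolist())
print(dz("top",[(336,280,340,290),(336,315,340,325)],4))
E
```

```text
time: 35.48
ee_pos: [0.3601, -0.3566, 0.1277]
eef_rot: [1.0, -0.001, 0.001, 0.001]
ft_force: [-0.2, -0.6, -0.0]
width: 0.0305
grip_force: 0.0
[ 0.3601 -0.3566  0.1277] (array([ 1.5778, -1.4438,  0.0184]), array([ 0.0004, -0.0004, -0.0041]), array([ 0.00264358, -0.00244422, -0.02546162]))
(((335.6600341796875, 281.1200256347656), (5.200000286102295, 11.400001525878906), 36.869895935058594), 47) [[0.4628, -0.34, 0.018], [0.4806, -0.3536, 0.018], [0.4744, -0.3616, 0.018], [0.4567, -0.3481, 0.018]]
{(336, 280, 340, 290): array([ 0.4052, -0.3292,  0.5051]), (336, 315, 340, 325): array([ 0.3732, -0.3265,  0.5326])}
```

```bash
python3 -m pendant '[{"dp":[0.26,-0.24,0],"rotation":[0,0,0],"jaw":0.35},{"dp":[0.52,-0.48,0],"rotation":[0,0,0],"jaw":0.35},{"dp":[0.79,-0.72,0],"rotation":[0,0,0],"jaw":0.35},{"dp":[0.79,-0.72,0],"rotation":[0,0,0],"jaw":0.35},{"dp":[0.79,-0.72,0],"rotation":[0,0,0],"jaw":0.35}]'
python3 -m pendant '[{"dp":[0.26,-0.24,0],"rotation":[0,0,0],"jaw":0.35},{"dp":[0.52,-0.48,0],"rotation":[0,0,0],"jaw":0.35},{"dp":[0.787,-0.724,0],"rotation":[0,0,-0.004],"jaw":0.35},{"dp":[0.787,-0.724,0],"rotation":[0,0,-0.004],"jaw":0.35},{"dp":[0.787,-0.724,0],"rotation":[0,0,-0.004],"jaw":0.35},{"dp":[0.787,-0.724,0],"rotation":[0,0,-0.004],"jaw":0.35}]'
python3 - <<'E'
from h import *
s=r.read_state();print(np.round(s["ee_pos"],4),s["width"],go([.597,-.1403,.0735],np.radians(-88.6)))
c=camera("top");m=mask(c,*BL,(320,245,385,340));q=rect(m);print(q,p2w(c,cv2.boxPoints(q[0]),.018).round(4).tolist())
print(dz("top",[(335,280,341,290),(335,300,341,310),(335,318,341,328)],4))
E
```

```text
time: 36.35
ee_pos: [0.477, -0.2483, 0.1252]
eef_rot: [1.0, -0.001, -0.001, -0.0]
ft_force: [-0.8, 0.0, -0.8]
width: 0.0302
grip_force: 0.0
time: 37.1
ee_pos: [0.5949, -0.1418, 0.1259]
eef_rot: [1.0, 0.01, -0.0, 0.001]
ft_force: [-0.2, 0.0, -0.0]
width: 0.0303
grip_force: 0.0
[ 0.5949 -0.1418  0.1259] 0.03028642674773354 (array([ 0.0145, -0.0099,  0.3491]), array([ 0.0002,  0.0001, -0.0006]), array([ 0.0010498 ,  0.0007394 , -0.00346737]))
(((338.0, 308.5), (61.0, 14.0), 90.0), 589) [[0.4748, -0.3418, 0.018], [0.4746, -0.3692, 0.018], [0.3576, -0.3672, 0.018], [0.3578, -0.3405, 0.018]]
{(335, 280, 341, 290): array([ 0.4619, -0.3543,  0.0178]), (335, 300, 341, 310): array([ 0.4232, -0.353 ,  0.018 ]), (335, 318, 341, 328): array([ 0.388 , -0.3533,  0.0181])}
```

Blue rail lies flat (top at 18 mm along its length). Now the second yellow.

```bash
python3 -m pendant '[{"dp":[0.0145,-0.01,0],"rotation":[0,0,0],"jaw":0.35},{"dp":[0.0145,-0.01,0.1],"rotation":[0,0,0],"jaw":0.35},{"dp":[0.0145,-0.01,0.2],"rotation":[0,0,0],"jaw":0.35},{"dp":[0.0145,-0.01,0.3],"rotation":[0,0,0],"jaw":0.35},{"dp":[0.0145,-0.01,0.348],"rotation":[0,0,0],"jaw":0.35},{"dp":[0.0145,-0.01,0.348],"rotation":[0,0,0],"jaw":0.35},{"dp":[0.0145,-0.01,0.348],"rotation":[0,0,0],"jaw":0.35}]'
python3 -m pendant '[{"dp":[0,0,0],"rotation":[0,0,0],"jaw":0},{"dp":[0,0,0],"rotation":[0,0,0],"jaw":0},{"dp":[0,0,0],"rotation":[0,0,0],"jaw":0},{"dp":[0,0,0],"rotation":[0,0,0],"jaw":0}]'
python3 -m pendant '[{"dp":[0,0,-0.08],"rotation":[0,0,0],"jaw":0},{"dp":[0,0,-0.16],"rotation":[0,0,0],"jaw":0},{"dp":[0,0,-0.24],"rotation":[0,0,0],"jaw":0},{"dp":[0,0,-0.32],"rotation":[0,0,0],"jaw":0},{"dp":[0,0,-0.35],"rotation":[0,0,0],"jaw":0},{"dp":[0,0,-0.35],"rotation":[0,0,0],"jaw":0}]'
python3 - <<'E'
from h import *
s=r.read_state();print(np.round(s["ee_pos"],4),s["width"],go([.501,-.404,.07],-np.pi/2))
E
```

```text
time: 38.22
ee_pos: [0.5982, -0.138, 0.0738]
eef_rot: [1.0, 0.012, 0.0, 0.0]
ft_force: [0.2, 0.5, 0.2]
width: 0.0301
grip_force: 0.0
time: 38.72
ee_pos: [0.5982, -0.1386, 0.074]
eef_rot: [1.0, 0.012, 0.0, 0.0]
ft_force: [-0.3, -2.5, 0.6]
width: 0.0188
grip_force: 40.0
time: 39.48
ee_pos: [0.5982, -0.138, 0.1266]
eef_rot: [1.0, 0.012, 0.0, 0.0]
ft_force: [0.8, -0.4, -0.4]
width: 0.0188
grip_force: 40.0
[ 0.5982 -0.138   0.1266] 0.018833355261809254 (array([-0.6905,  1.7573,  0.3776]), array([ 0.    , -0.0001,  0.0038]), array([ 0.00023308, -0.00042904,  0.02402607]))
```

```bash
python3 -m pendant '[{"dp":[-0.25,0,0],"rotation":[0,0,0],"jaw":0},{"dp":[-0.5,0.15,0],"rotation":[0,0,0],"jaw":0},{"dp":[-0.68,0.4,0],"rotation":[0,0,0],"jaw":0},{"dp":[-0.68,0.65,0],"rotation":[0,0,0.004],"jaw":0},{"dp":[-0.68,0.9,0],"rotation":[0,0,0.004],"jaw":0},{"dp":[-0.68,0.9,0],"rotation":[0,0,0.004],"jaw":0}]'
python3 -m pendant '[{"dp":[0,0.3,0],"rotation":[0,0,0],"jaw":0},{"dp":[0,0.6,0],"rotation":[0,0,0],"jaw":0},{"dp":[0,0.857,0.2],"rotation":[0,0,0],"jaw":0},{"dp":[0,0.857,0.38],"rotation":[0,0.0125,0],"jaw":0},{"dp":[0,0.857,0.38],"rotation":[0,0.0125,0],"jaw":0},{"dp":[0,0.857,0.38],"rotation":[0,0.0125,0],"jaw":0}]'
python3 - <<'E'
from h import *
s=r.read_state();print(np.round(s["ee_pos"],4),s["grip_force"])
p=np.array([.5025,-.404,.0143]);M=R.from_quat(s["eef_rot"]).as_matrix();print((M.T@(p-s["ee_pos"])/.15).round(4))
d=camera("side");cv2.imwrite("pics/b5.png",cv2.resize(d["image"][170:290,270:450,::-1],(600,400),interpolation=cv2.INTER_CUBIC))
E
```

```text
time: 40.22
ee_pos: [0.4981, -0.2786, 0.1255]
eef_rot: [1.0, -0.003, -0.001, 0.0]
ft_force: [0.7, -0.1, -0.3]
width: 0.0189
grip_force: 40.0
time: 40.98
ee_pos: [0.5004, -0.403, 0.0707]
eef_rot: [0.999, 0.0, 0.039, 0.0]
ft_force: [0.3, 0.4, -0.3]
width: 0.0193
grip_force: 40.0
[ 0.5004 -0.403   0.0707] 39.98630225658417
[-0.0156  0.0068  0.3759]
```

View pics/b5.png

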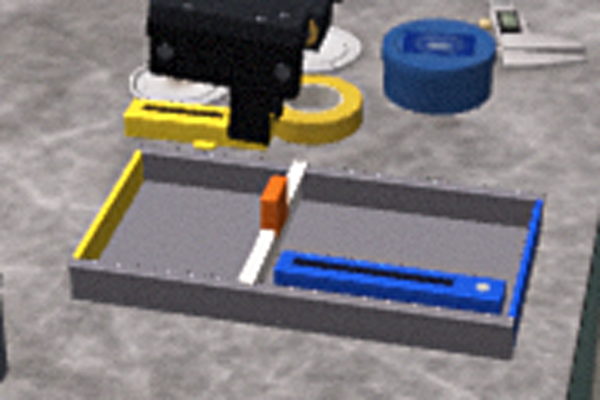

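Blue rail lies flat in the front compartment (390,280); the yellow rail is held level above the far compartment.

```bash
python3 -m pendant '[{"dp":[-0.005,0.007,0.1],"rotation":[0,0,0],"jaw":0},{"dp":[-0.009,0.007,0.2],"rotation":[0,0,0],"jaw":0},{"dp":[-0.013,0.007,0.3],"rotation":[0,0,0],"jaw":0},{"dp":[-0.016,0.007,0.35],"rotation":[0,0,0],"jaw":0},{"dp":[-0.016,0.007,0.376],"rotation":[0,0,0],"jaw":0},{"dp":[-0.016,0.007,0.376],"rotation":[0,0,0],"jaw":0},{"dp":[-0.016,0.007,0.376],"rotation":[0,0,0],"jaw":0}]'
python3 - <<'E'
from h import *
c=camera("top");m=mask(c,*YE,(320,231,385,275));q=rect(m);print(q,p2w(c,cv2.boxPoints(q[0]),.018).round(4).tolist())
u,v=map(int,q[0][0]);print(dz("top",[(360,236,365,244)],4))
E
```

```text
time: 41.9
ee_pos: [0.501, -0.4048, 0.0133]
eef_rot: [0.999, -0.001, 0.039, -0.0]
ft_force: [-1.8, 3.0, 6.4]
width: 0.0189
grip_force: 40.3
(((0.0, 0.0), (0.0, 0.0), 0.0), 0) [[1.1639, 0.4694, 0.018], [1.1639, 0.4694, 0.018], [1.1639, 0.4694, 0.018], [1.1639, 0.4694, 0.018]]
{(360, 236, 365, 244): array([ 0.4599, -0.3583,  0.4368])}
```

```bash
python3 -m pendant '[{"dp":[0,0,0],"rotation":[0,0,0],"jaw":0.3},{"dp":[0,0,0],"rotation":[0,0,0],"jaw":0.3},{"dp":[0,0,0],"rotation":[0,0,0],"jaw":0.3},{"dp":[0,0,-0.15],"rotation":[0,0,0],"jaw":0.3},{"dp":[0,0,-0.3],"rotation":[0,0,0],"jaw":0.3},{"dp":[0,0,-0.6],"rotation":[0,-0.0125,0],"jaw":0.35},{"dp":[0,0,-0.75],"rotation":[0,-0.0125,0],"jaw":0.35},{"dp":[0,0,-0.75],"rotation":[0,-0.0125,0],"jaw":0.35}]'
python3 -m pendant '[{"dp":[0.1,-0.3,0],"rotation":[0,0,0],"jaw":0.35},{"dp":[0.2,-0.6,0],"rotation":[0,0,0],"jaw":0.35},{"dp":[0.3,-0.95,0],"rotation":[0,0,0],"jaw":0.35},{"dp":[0.3,-0.95,0],"rotation":[0,0,0],"jaw":0.35},{"dp":[0.3,-0.95,0],"rotation":[0,0,0],"jaw":0.35}]'
python3 - <<'E'
from h import *
s=r.read_state();print(np.round(s["ee_pos"],4),go([.597,-.0945,.125],np.radians(-88.6)))
c=camera("top");m=mask(c,*YE,(320,231,385,275));q=rect(m);print(q,p2w(c,cv2.boxPoints(q[0]),.018).round(4).tolist())
u=int(q[0][0][0]);print(dz("top",[(u-2,235,u+3,243),(u-2,258,u+3,266)],4))
E
```

```text
time: 43.15
ee_pos: [0.4932, -0.4055, 0.1267]
eef_rot: [1.0, -0.001, 0.001, 0.001]
ft_force: [0.1, -1.5, -1.3]
width: 0.0305
grip_force: 0.0
time: 43.78
ee_pos: [0.5367, -0.2629, 0.1239]
eef_rot: [1.0, -0.001, -0.001, -0.0]
ft_force: [-0.5, 0.0, 0.1]
width: 0.0301
grip_force: 0.0
[ 0.5367 -0.2629  0.1239] (array([ 0.4005, -1.1232, -0.0079]), array([-0.    ,  0.0003, -0.0041]), array([-0.00016831,  0.0017631 , -0.02567925]))
(((361.5, 250.5), (39.0, 13.0), 90.0), 367) [[0.5689, -0.3909, 0.018], [0.5688, -0.4169, 0.018], [0.4902, -0.4146, 0.018], [0.4903, -0.3891, 0.018]]
{(359, 235, 364, 243): array([ 0.5536, -0.4024,  0.0179]), (359, 258, 364, 266): array([ 0.5065, -0.4013,  0.0178])}
```

Flat in place. Last rail.

```bash
python3 -m pendant '[{"dp":[0.1,-0.3,0],"rotation":[0,0,0],"jaw":0.35},{"dp":[0.3,-0.6,0],"rotation":[0,0,0],"jaw":0.35},{"dp":[0.4,-0.9,0],"rotation":[0,0,-0.004],"jaw":0.35},{"dp":[0.4,-0.9,0],"rotation":[0,0,-0.004],"jaw":0.35}]'
python3 -m pendant '[{"dp":[0,-0.22,0],"rotation":[0,0,0],"jaw":0.35},{"dp":[0,-0.22,0],"rotation":[0,0,0],"jaw":0.35},{"dp":[0,-0.22,0],"rotation":[0,0,0],"jaw":0.35},{"dp":[0,-0.22,0],"rotation":[0,0,0],"jaw":0.35}]'
python3 - <<'E'
from h import *
s=r.read_state();print(np.round(s["ee_pos"],4),s["width"],go([.597,-.0945,.074],np.radians(-88.6)))
E
```

```text
time: 44.52
ee_pos: [0.5989, -0.1227, 0.1251]
eef_rot: [1.0, 0.015, 0.0, -0.001]
ft_force: [0.3, -0.2, -0.7]
width: 0.0301
grip_force: 0.0
time: 45.02
ee_pos: [0.5968, -0.0963, 0.125]
eef_rot: [1.0, 0.011, -0.0, 0.0]
ft_force: [0.4, -0.6, 0.3]
width: 0.0303
grip_force: 0.0
[ 0.5968 -0.0963  0.125 ] 0.03028522651725827 (array([ 0.0017, -0.0122,  0.3398]), array([ 0.0001,  0.    , -0.0004]), array([ 0.00063693,  0.00014794, -0.00247875]))
```

```bash
python3 -m pendant '[{"dp":[0.0017,-0.012,0],"rotation":[0,0,0],"jaw":0.35},{"dp":[0.0017,-0.012,0.1],"rotation":[0,0,0],"jaw":0.35},{"dp":[0.0017,-0.012,0.2],"rotation":[0,0,0],"jaw":0.35},{"dp":[0.0017,-0.012,0.3],"rotation":[0,0,0],"jaw":0.35},{"dp":[0.0017,-0.012,0.34],"rotation":[0,0,0],"jaw":0.35},{"dp":[0.0017,-0.012,0.34],"rotation":[0,0,0],"jaw":0.35},{"dp":[0.0017,-0.012,0.34],"rotation":[0,0,0],"jaw":0.35}]'
python3 -m pendant '[{"dp":[0,0,0],"rotation":[0,0,0],"jaw":0},{"dp":[0,0,0],"rotation":[0,0,0],"jaw":0},{"dp":[0,0,0],"rotation":[0,0,0],"jaw":0},{"dp":[0,0,0],"rotation":[0,0,0],"jaw":0}]'
python3 -m pendant '[{"dp":[0,0,-0.08],"rotation":[0,0,0],"jaw":0},{"dp":[0,0,-0.16],"rotation":[0,0,0],"jaw":0},{"dp":[0,0,-0.24],"rotation":[0,0,0],"jaw":0},{"dp":[0,0,-0.32],"rotation":[0,0,0],"jaw":0},{"dp":[0,0,-0.35],"rotation":[0,0,0],"jaw":0},{"dp":[0,0,-0.35],"rotation":[0,0,0],"jaw":0}]'
python3 - <<'E'
from h import *
s=r.read_state();print(np.round(s["ee_pos"],4),s["width"],go([.5015,-.358,.07],-np.pi/2))
E
```

```text
time: 45.9
ee_pos: [0.5973, -0.0928, 0.0741]
eef_rot: [1.0, 0.012, 0.0, 0.0]
ft_force: [-0.3, -0.3, -0.1]
width: 0.0307
grip_force: 0.0
time: 46.4
ee_pos: [0.5973, -0.0936, 0.0743]
eef_rot: [1.0, 0.012, 0.0, 0.0]
ft_force: [-0.0, -4.5, 1.5]
width: 0.0191
grip_force: 39.6
time: 47.15
ee_pos: [0.5972, -0.0927, 0.1268]
eef_rot: [1.0, 0.012, 0.0, 0.0]
ft_force: [-0.6, -0.4, -1.1]
width: 0.0196
grip_force: 39.7
[ 0.5972 -0.0927  0.1268] 0.019639111151495928 (array([-0.6809,  1.7524,  0.3788]), array([ 0.    , -0.0001,  0.0038]), array([ 0.0001496 , -0.00042866,  0.02406654]))
```

```bash
python3 -m pendant '[{"dp":[-0.25,0,0],"rotation":[0,0,0],"jaw":0},{"dp":[-0.5,0.15,0],"rotation":[0,0,0],"jaw":0},{"dp":[-0.68,0.4,0],"rotation":[0,0,0],"jaw":0},{"dp":[-0.68,0.65,0],"rotation":[0,0,0.004],"jaw":0},{"dp":[-0.68,0.9,0],"rotation":[0,0,0.004],"jaw":0},{"dp":[-0.68,0.9,0],"rotation":[0,0,0.004],"jaw":0}]'
python3 -m pendant '[{"dp":[0,0.3,0],"rotation":[0,0,0],"jaw":0},{"dp":[0,0.6,0],"rotation":[0,0,0],"jaw":0},{"dp":[0,0.853,0.2],"rotation":[0,0,0],"jaw":0},{"dp":[0,0.853,0.38],"rotation":[0,0.014,0],"jaw":0},{"dp":[0,0.853,0.38],"rotation":[0,0.014,0],"jaw":0},{"dp":[0,0.853,0.38],"rotation":[0,0.014,0],"jaw":0}]'
python3 - <<'E'
from h import *
s=r.read_state();print(np.round(s["ee_pos"],4),s["grip_force"])
p=np.array([.502,-.358,.0143]);M=R.from_quat(s["eef_rot"]).as_matrix();print((M.T@(p-s["ee_pos"])/.15).round(4))
c=camera("top");d=camera("side");cv2.imwrite("pics/b6.png",np.hstack([cv2.resize(d["image"][170:290,270:450,::-1],(600,400),interpolation=cv2.INTER_CUBIC),cv2.resize(c["image"][220:320,315:365,::-1],(200,400))]))
E
```

```text
time: 47.9
ee_pos: [0.4973, -0.2334, 0.1259]
eef_rot: [1.0, -0.003, -0.001, 0.0]
ft_force: [0.1, 0.7, -0.4]
width: 0.0191
grip_force: 39.7
time: 48.65
ee_pos: [0.4995, -0.3572, 0.0709]
eef_rot: [0.999, 0.0, 0.044, 0.0]
ft_force: [0.7, -0.4, -0.8]
width: 0.0192
grip_force: 39.7
[ 0.4995 -0.3572  0.0709] 39.65360350906849
[-0.0163  0.0054  0.3774]
```

View pics/b6.png

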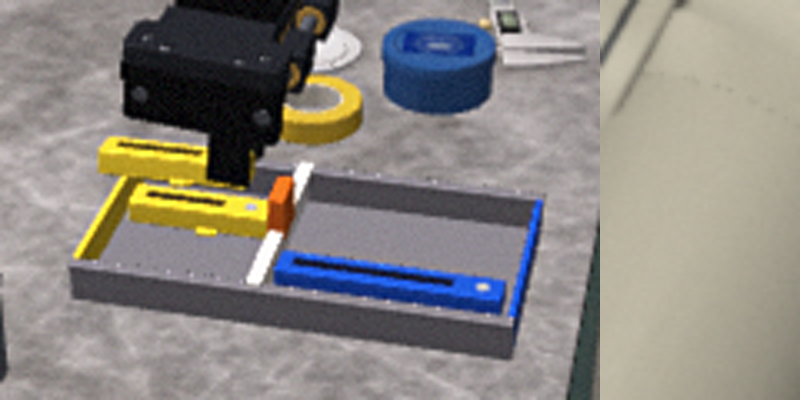

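The first yellow rail lies flat by the tab; the second hangs above its free place next to it.

```bash
python3 -m pendant '[{"dp":[-0.005,0,0.1],"rotation":[0,0,0],"jaw":0},{"dp":[-0.009,0,0.2],"rotation":[0,0,0],"jaw":0},{"dp":[-0.013,0,0.3],"rotation":[0,0,0],"jaw":0},{"dp":[-0.016,0,0.35],"rotation":[0,0,0],"jaw":0},{"dp":[-0.016,0,0.374],"rotation":[0,0,0],"jaw":0},{"dp":[-0.016,0,0.374],"rotation":[0,0,0],"jaw":0},{"dp":[-0.016,0,0.374],"rotation":[0,0,0],"jaw":0}]'
python3 -m pendant '[{"dp":[0,0,0],"rotation":[0,0,0],"jaw":0.29},{"dp":[0,0,0],"rotation":[0,0,0],"jaw":0.29},{"dp":[0,0,0],"rotation":[0,0,0],"jaw":0.29},{"dp":[0,0,-0.15],"rotation":[0,0,0],"jaw":0.29},{"dp":[0,0,-0.3],"rotation":[0,0,0],"jaw":0.29},{"dp":[0,0,-0.6],"rotation":[0,-0.014,0],"jaw":0.35},{"dp":[0,0,-0.75],"rotation":[0,-0.014,0],"jaw":0.35},{"dp":[0,0,-0.75],"rotation":[0,-0.014,0],"jaw":0.35}]'
python3 -m pendant '[{"dp":[0,-0.3,0],"rotation":[0,0,0],"jaw":0.35},{"dp":[0,-0.6,0],"rotation":[0,0,0],"jaw":0.35},{"dp":[0,-0.95,-0.1],"rotation":[0,0,0],"jaw":0.35},{"dp":[0.3,-1,-0.1],"rotation":[0,0,0],"jaw":0.35},{"dp":[0.3,-1,-0.1],"rotation":[0,0,0],"jaw":0.35}]'
python3 - <<'E'
from h import *
c=camera("top");d=camera("side");cv2.imwrite("pics/b7.png",np.vstack([cv2.resize(c["image"][215:350,165:405,::-1],(533,300),interpolation=cv2.INTER_CUBIC),cv2.resize(d["image"][170:410,250:560,::-1],(388,300),interpolation=cv2.INTER_CUBIC)[:,:388] if 0 else np.pad(cv2.resize(d["image"][170:410,250:560,::-1],(388,300),interpolation=cv2.INTER_CUBIC),((0,0),(0,145),(0,0)))]))
for b in((320,231,352,275),(352,231,385,275)):
    m=mask(c,*YE,b);q=rect(m);print(q,p2w(c,cv2.boxPoints(q[0]),.018).round(4).tolist())
    u=int(q[0][0][0]);print(dz("top",[(u-2,235,u+3,243),(u-2,258,u+3,266)],4))
m=rect(mask(c,*OR,(310,240,395,335)));print("tab",m[0],p2w(c,[m[0][0]],.047))
h=rect(mask(c,*OR,(170,280,275,330)));print(h,p2w(c,cv2.boxPoints(h[0]),.02).round(4).tolist())
E
```

```text
time: 49.62
ee_pos: [0.5011, -0.3584, 0.0138]
eef_rot: [0.999, -0.001, 0.044, 0.0]
ft_force: [-0.7, 0.7, 1.1]
width: 0.0191
grip_force: 39.7
time: 50.62
ee_pos: [0.492, -0.3587, 0.1274]
eef_rot: [1.0, -0.0, 0.001, 0.001]
ft_force: [-0.7, 0.6, -0.6]
width: 0.0304
grip_force: 0.0
time: 51.25
ee_pos: [0.5376, -0.2061, 0.1392]
eef_rot: [1.0, 0.001, -0.0, -0.001]
ft_force: [-0.1, 0.0, -0.6]
width: 0.0301
grip_force: 0.0
(((338.0, 250.5), (39.0, 12.0), 90.0), 345) [[0.5691, -0.3449, 0.018], [0.569, -0.3689, 0.018], [0.4904, -0.3675, 0.018], [0.4905, -0.3439, 0.018]]
{(336, 235, 341, 243): array([ 0.5537, -0.3566,  0.0179]), (336, 258, 341, 266): array([ 0.5074, -0.356 ,  0.0177])}
(((361.5, 250.5), (39.0, 13.0), 90.0), 374) [[0.5689, -0.3909, 0.018], [0.5688, -0.4169, 0.018], [0.4902, -0.4146, 0.018], [0.4903, -0.3891, 0.018]]
{(359, 235, 364, 243): array([ 0.5533, -0.4025,  0.018 ]), (359, 258, 364, 266): array([ 0.5071, -0.4013,  0.0176])}
tab ((352.0, 274.0), (4.0, 12.0), 90.0) [[ 0.47837856 -0.38051414  0.047     ]]
(((214.0, 325.0), (8.0, 28.0), 90.0), 239) [[0.3917, -0.089, 0.02], [0.3919, -0.1433, 0.02], [0.3767, -0.1438, 0.02], [0.3765, -0.0896, 0.02]]
```

View pics/b7.png

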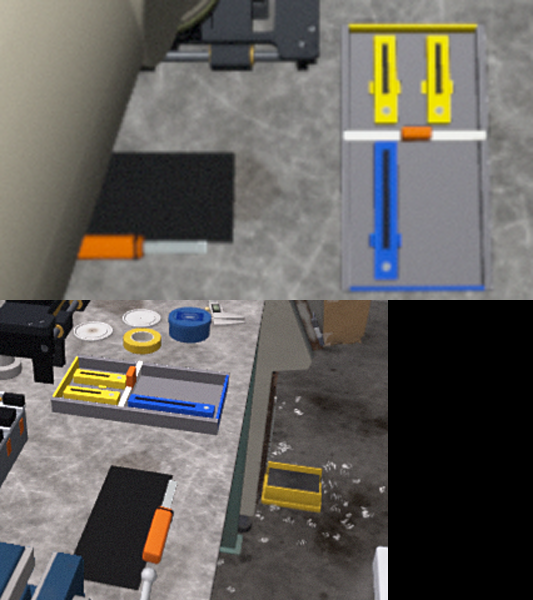

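Rails all flat in the right compartments; the tool has been knocked toward the robot, off the mat's front edge (top (140,247), side (160,530)). I clear the view and measure it.

```bash
python3 -m pendant '[{"dp":[-0.2,0.3,0],"rotation":[0,0,-0.03],"jaw":0.6},{"dp":[-0.4,0.6,0],"rotation":[0,0,-0.06],"jaw":0.6},{"dp":[-0.6,0.8,0],"rotation":[0,0,-0.09],"jaw":0.6},{"dp":[-0.78,1,0],"rotation":[0,0,-0.12],"jaw":0.6},{"dp":[-0.78,1,0],"rotation":[0,0,-0.15],"jaw":0.6},{"dp":[-0.78,1,0],"rotation":[0,0,-0.18],"jaw":0.6},{"dp":[-0.78,1,0],"rotation":[0,0,-0.21],"jaw":0.6},{"dp":[-0.78,1,0],"rotation":[0,0,-0.25],"jaw":0.6}]'
python3 -m pendant '[{"dp":[0,0.3,0],"rotation":[0,0,-0.01],"jaw":0.6},{"dp":[-0.3,0.3,0],"rotation":[0,0,-0.01],"jaw":0.6},{"dp":[-0.6,0.3,0],"rotation":[0,0,-0.01],"jaw":0.6},{"dp":[-0.6,0.3,0],"rotation":[0,0,-0.01],"jaw":0.6}]'
python3 - <<'E'
from h import *
s=r.read_state();print(np.round(s["ee_pos"],4),np.round(s["joint_positions"],2))
c=camera("top");d=camera("side")
h=rect(mask(c,*OR,(170,280,275,345)));print(h,p2w(c,cv2.boxPoints(h[0]),.018).round(4).tolist())
u,v=map(int,h[0][0])
h2=rect(mask(d,*OR,(320,310,460,430)));print(h2,p2w(d,[h2[0][0]],.01).round(4))
print(dz("top",[(u-14,v-2,u-8,v+2),(u-3,v-2,u+3,v+2),(u+8,v-2,u+14,v+2),(u+28,v-2,u+36,v+2)],4))
print(c["image"][v-8:v+9,u+20:u+56:2].sum(2)//3)
E
```

```text
time: 52.75
ee_pos: [0.4188, -0.3581, 0.1406]
eef_rot: [0.735, 0.678, -0.0, 0.0]
ft_force: [0.3, -0.1, 0.5]
width: 0.0522
grip_force: 0.0
time: 53.25
ee_pos: [0.4537, -0.4557, 0.1398]
eef_rot: [0.718, 0.696, -0.001, -0.0]
ft_force: [-0.2, 0.5, -0.5]
width: 0.0524
grip_force: 0.0
[ 0.4537 -0.4557  0.1398] [ 1.07  0.47 -0.47  1.49  0.22  1.23  0.54]
(((209.5, 326.0), (10.0, 37.0), 90.0), 382) [[0.3916, -0.0709, 0.018], [0.392, -0.1429, 0.018], [0.373, -0.1435, 0.018], [0.3726, -0.0718, 0.018]]
(((375.4433898925781, 357.1981201171875), (14.697578430175781, 44.916900634765625), 15.945395469665527), 611) [[ 0.3843 -0.1052  0.01  ]]
{(195, 324, 201, 328): array([ 0.3831, -0.0849,  0.0194]), (206, 324, 212, 328): array([ 0.3832, -0.1056,  0.0195]), (217, 324, 223, 328): array([ 0.3824, -0.1269,  0.0197]), (237, 324, 245, 328): array([ 0.3836, -0.1663,  0.012 ])}
[[ 30  28  35  26  31  33  30  31  28  31  32  31  33  27  28  32  30  28]
 [ 28  35  28  26  33  30  34  29  27  32  27  31  28  35  29  29  29  30]
 [ 36  31  28  28  33  29  31  33  29  30  30  28  28  32  29  29  28  35]
 [ 42  
[... 343 characters left out ...]
176 177 187 140 133 137]
 [124 172 172 174 174 170 174 171 173 172 171 173 177 174 184 142 138 148]
 [120 169 171 172 171 170 170 170 171 169 169 169 176 173 186 140 135 154]
 [104 156 158 158 159 158 161 159 155 156 155 158 162 164 173 142 136 150]
 [ 84 140 145 145 140 145 141 140 132 128 135 143 139 152 152 143 142 150]
 [ 96 137 145 140 136 144 142 137 131 129 141 146 147 150 146 144 144 150]
 [121 135 146 139 136 142 142 135 133 133 143 147 144 142 144 145 147 151]
 [134 138 146 139 138 141 141 139 133 136 144 144 140 141 145 151 147 149]
 [137 137 149 140 142 142 141 145 140 143 149 143 141 144 151 154 150 161]
 [129 134 142 138 141 141 145 146 146 146 148 146 142 145 151 154 155 158]]
```

Run:
```python
from h import *
s=r.read_state();print(R.from_quat(s["eef_rot"]).as_matrix().round(3).tolist(),go([.3832,-.1063,.1],0.))
```

```text
[[0.023, 1.0, 0.0], [1.0, -0.023, -0.0], [-0.0, 0.0, -1.0]] (array([ 2.2835, -0.5409,  0.2718]), array([ 0.    ,  0.    , -0.0037]), array([ 2.89537980e-04,  4.70236162e-05, -2.29408176e-02]))
```

```bash
python3 -m pendant '[{"dp":[0.3,-0.05,0],"rotation":[0,0,0],"jaw":0.6},{"dp":[0.6,-0.1,0],"rotation":[0,0,0],"jaw":0.6},{"dp":[0.95,-0.15,0],"rotation":[0,0,-0.004],"jaw":0.6},{"dp":[0.95,-0.15,0],"rotation":[0,0,-0.004],"jaw":0.6}]'
python3 -m pendant '[{"dp":[0.3,-0.05,0],"rotation":[0,0,0],"jaw":0.6},{"dp":[0.6,-0.1,0],"rotation":[0,0,0],"jaw":0.6},{"dp":[0.95,-0.2,0],"rotation":[0,0,0],"jaw":0.6},{"dp":[0.95,-0.2,0],"rotation":[0,0,0],"jaw":0.6}]'
python3 -m pendant '[{"dp":[0.2,-0.1,0.1],"rotation":[0,0,0],"jaw":0.6},{"dp":[0.38,-0.19,0.2],"rotation":[0,0,0],"jaw":0.6},{"dp":[0.38,-0.19,0.27],"rotation":[0,0,0],"jaw":0.6},{"dp":[0.38,-0.19,0.27],"rotation":[0,0,0],"jaw":0.6},{"dp":[0.38,-0.19,0.27],"rotation":[0,0,0],"jaw":0.6}]'
python3 - <<'E'
from h import *
s=r.read_state();print(np.round(s["ee_pos"],4),np.round(s["joint_positions"],2),go([.3832,-.1063,.0055],0.))
d=camera("side");h2=rect(mask(d,*OR,(320,310,460,430)));print(h2,p2w(d,[h2[0][0]],.01).round(4))
E
```

```text
time: 54.05
ee_pos: [0.4374, -0.3041, 0.1411]
eef_rot: [0.705, 0.71, -0.0, 0.0]
ft_force: [-0.1, -1.4, 0.2]
width: 0.0521
grip_force: 0.0
time: 54.55
ee_pos: [0.4065, -0.1632, 0.1409]
eef_rot: [0.705, 0.709, -0.001, 0.001]
ft_force: [-0.2, -0.6, -0.1]
width: 0.0524
grip_force: 0.0
time: 55.18
ee_pos: [0.379, -0.11, 0.1005]
eef_rot: [0.707, 0.707, 0.0, 0.0]
ft_force: [0.3, -0.6, 0.8]
width: 0.0518
grip_force: 0.0
[ 0.379  -0.11    0.1005] [ 0.91 -0.03 -0.72  2.14 -0.03  1.02  0.21] (array([0.0248, 0.0276, 0.6333]), array([ 0.0001, -0.    , -0.0001]), array([ 0.00084774, -0.00013484, -0.00042425]))
(((375.339599609375, 357.3113098144531), (14.834939002990723, 44.916900634765625), 15.94539737701416), 625) [[ 0.3844 -0.105   0.01  ]]
```

```bash
python3 -m pendant '[{"dp":[0.025,0.028,0.15],"rotation":[0,0,0],"jaw":0.6},{"dp":[0.025,0.028,0.35],"rotation":[0,0,0],"jaw":0.6},{"dp":[0.025,0.028,0.5],"rotation":[0,0,0],"jaw":0.6},{"dp":[0.025,0.028,0.58],"rotation":[0,0,0],"jaw":0.6},{"dp":[0.025,0.028,0.63],"rotation":[0,0,0],"jaw":0.6},{"dp":[0.025,0.028,0.63],"rotation":[0,0,0],"jaw":0.6},{"dp":[0.025,0.028,0.63],"rotation":[0,0,0],"jaw":0.6}]' 40
python3 -m pendant '[{"dp":[0,0,0],"rotation":[0,0,0],"jaw":0},{"dp":[0,0,0],"rotation":[0,0,0],"jaw":0},{"dp":[0,0,0],"rotation":[0,0,0],"jaw":0},{"dp":[0,0,0],"rotation":[0,0,0],"jaw":0},{"dp":[0,0,0],"rotation":[0,0,0],"jaw":0}]'
```

```text
time: 56.1
ee_pos: [0.383, -0.1056, 0.0061]
eef_rot: [0.707, 0.707, 0.0, 0.001]
ft_force: [-0.6, 0.3, 0.2]
width: 0.0523
grip_force: 0.0
time: 56.72
ee_pos: [0.3826, -0.1054, 0.0056]
eef_rot: [0.707, 0.707, 0.0, 0.0]
ft_force: [0.8, 0.1, 1.9]
width: 0.0198
grip_force: 39.0
```

```bash
python3 -m pendant '[{"dp":[0,0,-0.1],"rotation":[0,0,0],"jaw":0},{"dp":[0,0,-0.2],"rotation":[0,0,0],"jaw":0},{"dp":[0.035,0.15,-0.2],"rotation":[0,0,0],"jaw":0},{"dp":[0.035,0.295,-0.2],"rotation":[0,0,0],"jaw":0},{"dp":[0.035,0.295,-0.1],"rotation":[0,0,0],"jaw":0},{"dp":[0.035,0.295,-0.03],"rotation":[0,0,0],"jaw":0},{"dp":[0.035,0.295,-0.002],"rotation":[0,0,0],"jaw":0},{"dp":[0.035,0.295,-0.002],"rotation":[0,0,0],"jaw":0}]'
python3 -m pendant '[{"dp":[0,0,0],"rotation":[0,0,0],"jaw":0},{"dp":[0,0,0],"rotation":[0,0,0],"jaw":0.5},{"dp":[0,0,0],"rotation":[0,0,0],"jaw":0.5},{"dp":[0,0,0],"rotation":[0,0,0],"jaw":0.5},{"dp":[0,0,-0.3],"rotation":[0,0,0],"jaw":0.5},{"dp":[0,0,-0.6],"rotation":[0,0,0],"jaw":0.5},{"dp":[0,0,-0.9],"rotation":[0,0,0],"jaw":0.5},{"dp":[0,0,-0.9],"rotation":[0,0,0],"jaw":0.5}]'
python3 -m pendant '[{"dp":[-0.3,0,0],"rotation":[0,0,0],"jaw":0.5},{"dp":[-0.6,0,0],"rotation":[0,0,0],"jaw":0.5},{"dp":[-1,0,0],"rotation":[0,0,0],"jaw":0.5},{"dp":[-1,0,0],"rotation":[0,0,0],"jaw":0.5}]'
python3 -m pendant '[{"dp":[-0.3,0.1,0],"rotation":[0,0,0],"jaw":0.5},{"dp":[-0.6,0.1,0],"rotation":[0,0,0],"jaw":0.5},{"dp":[-1,0.1,0],"rotation":[0,0,0],"jaw":0.5},{"dp":[-1,0.1,0],"rotation":[0,0,0],"jaw":0.5},{"dp":[-1,0.1,0],"rotation":[0,0,0],"jaw":0.5}]'
python3 - <<'E'
from h import *
print(np.round(r.read_state()["ee_pos"],4))
c=camera("top");h=rect(mask(c,*OR,(170,280,275,345)));print(h,p2w(c,cv2.boxPoints(h[0]),.02).round(4).tolist())
u,v=map(int,h[0][0]);print(dz("top",[(u-14,v-2,u-8,v+2),(u+8,v-2,u+14,v+2),(u+28,v-2,u+36,v+2)],4))
d=camera("side");cv2.imwrite("pics/c1.png",np.hstack([cv2.resize(c["image"][215:350,165:405,::-1],(400,225)),cv2.resize(d["image"][170:410,130:450,::-1],(300,225))]))
E
```

```text
time: 57.72
ee_pos: [0.4261, -0.1002, 0.0056]
eef_rot: [0.707, 0.707, -0.0, -0.0]
ft_force: [0.0, 0.6, -0.1]
width: 0.0197
grip_force: 39.9
time: 58.72
ee_pos: [0.4287, -0.1007, 0.1438]
eef_rot: [0.707, 0.707, 0.001, 0.003]
ft_force: [-0.3, -0.2, -0.9]
width: 0.0437
grip_force: 0.0
time: 59.22
ee_pos: [0.4252, -0.2543, 0.1392]
eef_rot: [0.709, 0.705, -0.0, -0.001]
ft_force: [-0.3, 0.6, 0.4]
width: 0.0435
grip_force: 0.0
time: 59.85
ee_pos: [0.4422, -0.3987, 0.1397]
eef_rot: [0.707, 0.708, 0.0, -0.001]
ft_force: [0.8, 1.3, -0.1]
width: 0.0437
grip_force: 0.0
[ 0.4422 -0.3987  0.1397]
(((207.5, 304.0), (10.0, 37.0), 90.0), 396) [[0.4339, -0.0655, 0.02], [0.434, -0.1381, 0.02], [0.4148, -0.1387, 0.02], [0.4145, -0.0665, 0.02]]
{(193, 302, 199, 306): array([ 0.4253, -0.0787,  0.0197]), (215, 302, 221, 306): array([ 0.4253, -0.1217,  0.0197]), (235, 302, 243, 306): array([ 0.426 , -0.1614,  0.0119])}
```

View pics/c1.png

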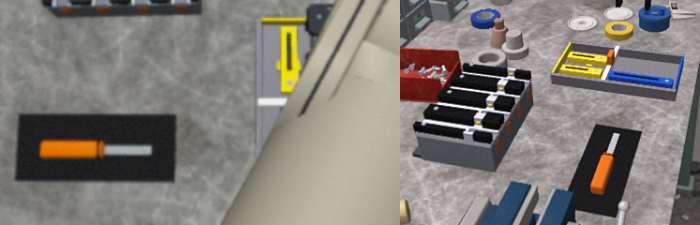

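The tool lies flat in the middle of its mat, the jig is empty, and all three rails are in the tote. The arm is clear of everything, so I hand in.

```bash
python3 -c "from bench import r; print(r.close_job())"
```

```text
the job is handed in; nothing more can be done
None
```

I've handed the job in: all three rails in the jig (one long, two short) were levered free and lie flat in their compartments, the pry tool is flat on its mat, and the tin and tape roll were left alone.

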